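# Roll the tiger wheel into its dock and close the marker arm

## Task

Roll the striped orange tiger wheel on its rim along the green lane and over the low red sill into its dock, without lifting or dragging it or letting it lean over, and press it snugly but gently against the grey felt pad for a second. Then let it go, still standing, and swing the red marker arm fully shut behind it so that it cannot roll out. Leave the other toys where they are.

Things in the scene. Friction and masses are not known exactly. Their poses are not given: they have to be found in the camera images.
- wheel_center (a point): centre of the loose orange striped wooden wheel: a disc 80 mm across, 26 mm thick, 0.18 to 0.35 kg, standing on its rim (centre 40 mm high); y axis = its axle, whose round stubs, 14 mm across, stick out 14 mm from each face (54 mm in all). Starts on the lane 170 to 210 mm before the dock, heading for it within 3 degrees. Pushed slowly from behind at both stubs, by fingers astride it, it rolls freely
- wheel_dot (a point): centre of the white dot (12 mm) on the wheel's faces, 30 mm from the wheel's centre; straight below the centre at the start. As the wheel rolls, the dot comes up to the top after about 125 mm of travel
- dock: fixed wooden dock at the end of the lane; origin on the table in the middle of its yellow floor; x points along the lane the way to roll, y to the left, z up. The flat green lane strip, 50 mm wide, runs along -x. Two cheeks 20 mm high guide the wheel: 32 mm apart from x = -36 to +54 mm, flaring to 60 mm apart at x = -78 mm
- sill (a point): top of the rounded red sill, 3 mm high, across the lane at dock x = -40 mm. The wheel is pushed over it with 1 to 3 N; then it stands between sill and pad, with its centre at dock x = -24 mm or more
- buffer: blue block behind the dock, origin and axes as the dock's; face at x = 107 mm. Its rod holds a felt pad, 26 mm wide, 26 to 54 mm high, whose face is set anywhere from x = 20 to 60 mm; this pose does not tell where: feel for it (docked wheel centre: -20 to +20 mm). The pad gives 1 mm per 12 N and springs back. Snug is 6 to 11 N on it for a second; over 15 N spoils it
- gate (a joint): red marker arm turning level about a pivot on the dock; 0 rad = fully shut (its stop), lying across the lane along the dock's y axis behind the docked wheel; it grows as the arm opens towards -x of the dock (1.57 = along the lane); starts 1.75 to 2.1 rad open. Light friction (about 0.6 N at the knob) keeps it where it is left
- gate_knob (a point): centre of the upright yellow knob at the arm's free end: a round peg of 16 mm diameter, 38 to 85 mm above the table, 110 mm from the pivot. The arm below it is a bar 12 mm wide, 28 to 38 mm above the table
- gate_pivot (a point): the arm's pivot axis, at knob height: dock x = -95 mm, y = -60 mm
- elephant: grey wooden elephant, about 102 mm long, 28 mm thick, 68 mm high; bystander; origin under it
- lion: tan wooden lion with a brown mane, about 96 mm long, 28 mm thick, 75 mm high; bystander; origin under it
- giraffe: yellow spotted wooden giraffe, about 76 mm long, 28 mm thick, 106 mm high; bystander; origin under it
- ring_tower: stacking tower of coloured rings, 64 mm wide, 84 mm high; bystander; origin under it
Things that resemble listed ones, but are neither listed nor needed, are in the scene too. Leave any pink look-alike of the part that bears wheel_center alone.

How it is judged:
By the outcome, as a careful person would: the job done as asked, in the order asked, and still so for the second after the job is handed in, with the robot touching nothing.
It also fails if it takes over 70 s, if anything falls off the work surface, if the arm or the gripper's body presses on something with over 40 N, if the wrist force passes 120 N, or if a joint passes its speed limit or range.

## Robot

A 6-joint arm with a two-finger parallel gripper is mounted at the origin on the work surface. World frame = base frame: x ahead of the robot, y to its left, z up, the work surface at z = 0. Lengths are in mm, angles in degrees, forces in N, time in s.
With the tool pointing down it reaches from about 425 to 950 mm from the base axis. Payload 3.5 kg.
Tool frame: the origin (TCP) lies at the very end of the fingers, on their centre line; the grasp point (between the pads) lies 19 mm behind it; z points along the fingers, y is the direction in which the jaws open and shut (so a half turn about z gives the same grasp; the last joint's range is limited). The gripper opens to 85 mm and grips with 20 to 120 N. Pads are 22 mm wide; open, the fingers measure 114 mm over their backs; the gripper's body (76 mm by 85 mm) begins 54 mm behind the grasp point. The pads swing forward as they close: fully open they stand 13 mm farther back than shut.
Start: joints at [68.239, 16.404, 90.338, -0, 73.258, -8.594], TCP at [153.717, 657.25, 231.325] pointing down, gripper open.
Joint ranges: [-158.93, 158.93], [-51.34, 127.21], [12.03, 142.37], [-87.48, 267.48], [13.55, 161.25], [-162.69, 162.69]. Speed limits (degrees/s): [159.86, 159.86, 180, 180, 180, 180].

## Interface

Orientations are given as a 3x3 rotation matrix whose columns are the frame's x, y, z axes.
In Python, from bench import env, eyes gives the robot as it stands. The module is installed in compiled form; this text tells all that it offers.
- The arm moves only by the tool send_rows, never from a script. Its argument "commands" is a list of rows, each a list of 3 entries, a list of its own where there are three numbers: the finger opening in mm, from 0 to 85.4, then the shift along the tool's x, y, z in units of 30 mm (1.0 is 30 mm), then the turn about the tool's z in units of 6 degrees (1.0 is 6 degrees). A call has 1 to 20 rows; each row shifts and turns the commanded pose from where the row before left it, along the tool's axes as they then stand; what a row does not reach is not made up. A row lasts 1/12 s, in which the tool goes at most 41.7 mm and 7.16 degrees, less where a joint would pass 70% of its speed; a pose out of reach is approached as far as the arm can. A call is refused whole if a number of a shift passes 1 or a number of a turn 1, either way. A call with a gripper value outside its range is refused whole. The fingers move at their own pace and stop on an object; "squeeze" is the grip in N (left out, the last holds). Time passes only in rows, so rows that do not move let the fingers close. It gives the time, the measured TCP pose, the force and the opening at its end, in the units of the state.
- env.get_state(): the state, without advancing time (a new reading comes with each control period).
- eyes.snapshot(name): name is "side" or "top" or "wrist"; returns (picture, depth): 420x560x3 uint8, red, green, blue; 420x560 float32, mm along the optical axis (not along the pixel's ray), 0 where there is no reading.
- eyes.camera_info(name): a dict with "vfov" (degrees; the focal length in pixels is half the picture's height over the tangent of half this angle, whatever the lens; pixels are square), "cx", "cy" (the principal point, pixels), "origin" and "attitude" of the camera in the world; the wrist camera has in their place "mount" (4x4, takes a point from camera to tool coordinates, whose origin is the TCP and whose axes are the flange's). Camera axes: x right, y up, looking along -z (the intrinsics and any distortion apply to the point x, -y, -z); pixel columns grow to the right and rows downward; lengths in mm; the calibration is good to about 2 mm. A picture is of the moment at which its call begins: read the wrist's pose just before it. camera_info takes no time and is no camera call.
- env.hand_in(): hands the job in, once; it reports no verdict.
Trained networks look in the newest picture that a camera, given by its name, has taken for a name from the list of things; names that differ only in an ending like _2 or _b are one class to them, and where a whole thing is asked for, a point or a joint stands for the part that bears it (a point fixed in the world has none). Each returns a list of dicts, best first, with "score" (0 to 1); they miss things now and then, are a little off and sometimes report something else, mostly with a low value. They report only what shows in the picture. A call takes as long as a camera call. They do not tell look-alikes from the thing itself.
- eyes.spot_in(thing, camera): "centre" ([x, y, z] in mm, in world coordinates, good to about 4 mm: the middle of the surface that is visible of it).
The state is a dict: "clock": time; "joint_positions": joint angles; "qd": joint speeds; "effort": joint torques, N m; "eef_pos": TCP position; "tcp_rot": TCP orientation; "wrist_force": force on the tool from outside, world axes, zero at the start; "ft_torque": the same for the moment, N m; "gripper_width": finger opening in mm.
Only numpy, scipy, OpenCV 4.12 (cv2) and the standard library are available. Lean on these libraries where they do the work, as an engineer would, in place of code of your own. Each camera call takes 0.05 s, during which the arm holds its last target.

## Working session

There is one attempt and no reset: what is moved stays moved. The work goes in short steps, Python scripts to look and compute and a tool call to move; the robot and the scene stay as the last step left them, time stands still between calls to the robot, and variables do not carry over. Pictures are saved under pics/ and viewed, and the job is handed in when it is done.

Besides the shell and the picture viewer there is one more tool, called after "Call:" in YAML: its name, and indented under it one key for each argument. send_rows: Moves the arm, as the interface text tells. Its arguments: {"type":"object","properties":{"commands":{"type":"array","items":{"type":"array"}},"squeeze":{"type":"number"}},"required":["commands"]}

```bash
mkdir -p pics; ls
python3 - <<'E'
from bench import env,eyes
import cv2,numpy as np
s=env.get_state()
for k,v in s.items(): print(k,np.round(v,3).tolist())
for n in ["side","top","wrist"]:
    p,d=eyes.snapshot(n); cv2.imwrite(f"pics/{n}0.png",p[:,:,::-1]); np.save(f"{n}0.npy",d)
    print(n,eyes.camera_info(n))
for t in ["wheel_center","wheel_dot","sill","gate_knob","gate","dock","buffer","gate_pivot"]:
    for c in ["top"]:
        try: print(t,c,eyes.spot_in(t,c))
        except Exception as e: print(t,c,e)
print(env.get_state()["clock"])
E
```

```text
pics
clock 0.0
joint_positions [68.239, 16.454, 90.423, 0.001, 73.26, -8.594]
qd [-0.068, -0.099, -0.012, 0.013, 0.093, -0.024]
effort [0.0, -40.598, -29.263, -0.0, 0.006, -0.0]
eef_pos [153.474, 656.64, 229.937]
tcp_rot [[-0.974, 0.228, -0.001], [0.228, 0.974, -0.002], [0.0, -0.002, -1.0]]
wrist_force [0.185, 0.075, 0.622]
ft_torque [-0.041, -0.014, -0.073]
gripper_width 85.417
side {'vfov': 46.32510864349572, 'cx': 281.7348730997747, 'cy': 209.9410941078506, 'origin': array([ 278.97405183, -911.07908487,  744.29555846]), 'attitude': array([[ 0.9361374 ,  0.2044178 , -0.2861121 ],
       [-0.35133489,  0.51016985, -0.78504173],
       [-0.01451073,  0.83542809,  0.54940818]])}
top {'vfov': 50.343019994473686, 'cx': 274.3239632392301, 'cy': 205.13254460180792, 'origin': array([ 559.58981175,   44.04211275, 1133.99139542]), 'attitude': array([[-0.02155424,  0.99764202, -0.06515995],
       [-0.99976436, -0.02134027,  0.00397802],
       [ 0.00257811,  0.06523034,  0.9978669 ]])}
wrist {'vfov': 64.68112055345158, 'cx': 287.1280785949515, 'cy': 208.01091382306927, 'mount': array([[ 3.62
[... 379 characters left out ...]
, 'score': 0.75}, {'centre': [493.9, -147.8, 66.9], 'score': 0.74}]
wheel_dot top [{'centre': [490.5, -147.4, 71.9], 'score': 0.92}, {'centre': [509.6, -292.9, 65.8], 'score': 0.77}]
sill top [{'centre': [517.9, -5.5, 7.3], 'score': 0.9}, {'centre': [562.9, -104.7, 38.1], 'score': 0.47}]
gate_knob top [{'centre': [564.6, -105.7, 39.4], 'score': 0.78}, {'centre': [459.2, 385.7, 35.3], 'score': 0.24}]
gate top [{'centre': [564.1, -106.9, 37.8], 'score': 0.59}, {'centre': [496.0, -150.3, 69.0], 'score': 0.2}]
dock top [{'centre': [515.0, -7.6, 12.4], 'score': 0.88}]
buffer top [{'centre': [528.2, 138.5, 43.1], 'score': 0.9}]
gate_pivot top [{'centre': [569.5, -109.9, 37.9], 'score': 0.85}]
0.55
```

View pics/top0.png

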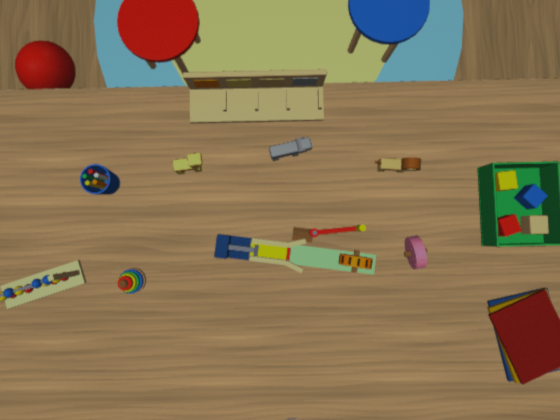

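View pics/side0.png

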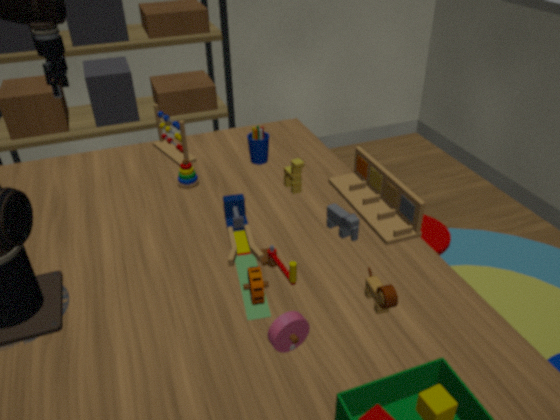

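Run:
```python
import cv2
p=cv2.imread("pics/top0.png")[150:310,190:400]
cv2.imwrite("pics/topcrop.png",cv2.resize(p,None,fx=3.6,fy=3.6,interpolation=cv2.INTER_CUBIC))
p=cv2.imread("pics/side0.png")[130:380,200:480]
cv2.imwrite("pics/sidecrop.png",cv2.resize(p,None,fx=2.4,fy=2.4,interpolation=cv2.INTER_CUBIC))
```

```text
(no output)
```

View pics/topcrop.png

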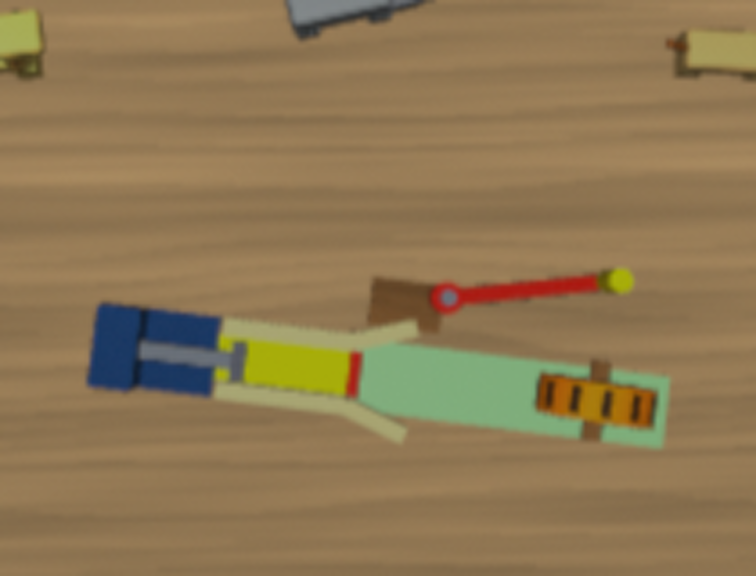

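View pics/sidecrop.png

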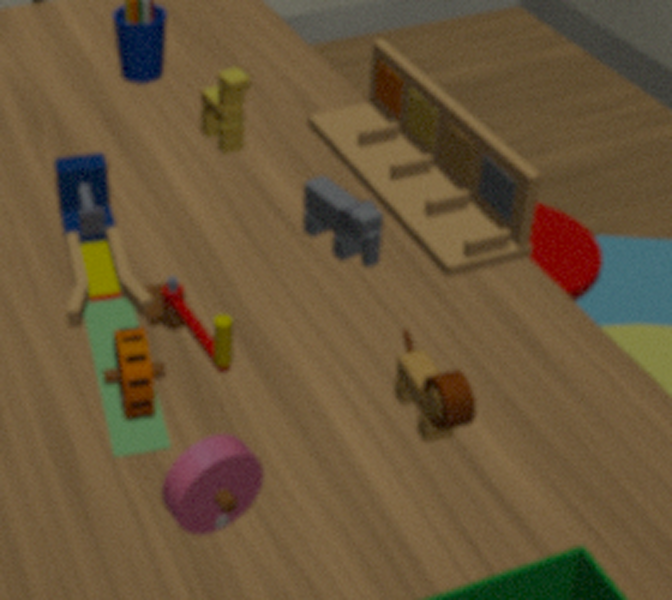

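Candidates for the wheel are the orange striped one on the lane, top (356,262) and side (257,285), and the pink look-alike, top (416,252) and side (288,331). I choose the orange one; the crops show its stripes and that it sits on the green lane. The gate knob is at top (362,228), and the pivot at (314,232).

```bash
cat > h.py <<'E'
import numpy as np,cv2
from bench import env,eyes
def K(info): return 210/np.tan(np.radians(info["vfov"]/2))
def cam(name,state=None):
    i=eyes.camera_info(name)
    if name=="wrist":
        R=np.array(state["tcp_rot"]);t=np.array(state["eef_pos"]);M=i["mount"]
        return K(i),i["cx"],i["cy"],R@M[:3,:3],t+R@M[:3,3]
    return K(i),i["cx"],i["cy"],np.array(i["attitude"]),np.array(i["origin"])
def ray(c,u,v):
    f,cx,cy,R,o=c
    return R@np.array([(u-cx)/f,-(v-cy)/f,-1.0])
def atz(c,u,v,z):
    r=ray(c,u,v); return c[4]+r*(z-c[4][2])/r[2]
def cloud(c,d):
    f,cx,cy,R,o=c
    v,u=np.mgrid[0:d.shape[0],0:d.shape[1]]
    P=np.stack([(u-cx)/f*d,-(v-cy)/f*d,-d],-1)
    return P@R.T+o
E
python3 - <<'E'
from h import *
c=cam("top"); d=np.load("top0.npy"); P=cloud(c,d)
p=cv2.imread("pics/top0.png"); hsv=cv2.cvtColor(p,cv2.COLOR_BGR2HSV)
tab=P[300:380,200:450]; print("table z",np.median(tab[...,2]),tab[...,2].std())
def q(cx,cy,s=3.6): return 190+cx/s,150+cy/s
def col(name,lo,hi,box):
    m=cv2.inRange(hsv,np.array(lo),np.array(hi)); mm=np.zeros_like(m); x0,y0,x1,y1=box; mm[y0:y1,x0:x1]=m[y0:y1,x0:x1]
    ys,xs=np.nonzero(mm); 
    if len(xs)==0: print(name,"none");return
    X=P[ys,xs]; print(name,len(xs),"px",xs.mean().round(1),ys.mean().round(1),"med",np.median(X,0).round(1),"zrange",np.percentile(X[:,2],[5,50,95]).round(1))
    (r)=cv2.minAreaRect(np.stack([xs,ys],1).astype(np.float32)); print("   rect",r)
    return xs,ys
col("lane",(45,40,80),(80,255,255),(280,230,385,290))
col("yellow",(25,150,100),(35,255,255),(240,230,295,275))
col("knob",(22,120,80),(35,255,255),(350,220,375,240))
col("wheel",(5,150,100),(20,255,255),(330,245,380,280))
col("buffer",(100,100,40),(125,255,255),(205,225,255,270))
for n,u,v in [("pivot",*q(447,297)),("sill",*q(354,375)),("brown",*q(390,300)),("stubR",*q(600,368)),("stubL",*q(592,432)),("wheelfront",*q(540,393)),("wheelrear",*q(655,408)),("buf",*q(115,340)),("pad",*q(238,360))]:
    print(n,np.round([u,v],1),P[int(round(v)),int(round(u))].round(1))
E
```

```text
table z 1.6525026469219029 75.81881592151441
lane 1181 px 323.9 258.1 med [499.2 -74.9   2.6] zrange [-1.1  2.6  6. ]
   rect ((332.2615661621094, 258.90771484375), (84.83975982666016, 19.349416732788086), 7.125016689300537)
yellow 371 px 270.6 251.3 med [517.1  50.5   2.8] zrange [-0.3  2.8  6.1]
   rect ((268.11541748046875, 251.0769500732422), (35.97007369995117, 12.03136920928955), 7.125016689300537)
knob 67 px 361.1 227.5 med [ 570.6 -163.    84.9] zrange [ 1.6 84.9 89.6]
   rect ((361.0, 227.5), (10.0, 7.0), 0.0)
wheel 279 px 355.2 260.8 med [ 493.  -151.2   73.3] zrange [47.4 73.3 82.5]
   rect ((354.9299621582031, 260.5099792480469), (18.80904197692871, 32.24407196044922), 81.8698959350586)
buffer 600 px 230.8 246.6 med [534.7 150.8  20.7] zrange [10.9 20.7 70.2]
   rect ((232.20730590820312, 247.1341552734375), (33.57118606567383, 22.307170867919922), 6.340191841125488)
pivot [314.2 232.5] [563.1 -54.4  56.4]
sill [288.3 254.2] [509.4   7.8   3.2]
brown [298.3 233.3] [561.6 -18.3  11.6]
stubR [356.7 252.2] [ 512.8 -157.1   52.3]
stubL [354.4 270. ] [ 469.7 -148.8   50.1]
wheelfront [340.  259.2] [ 496.7 -116.1   48.4]
wheelrear [371.9 263.3] [ 482.1 -203.6    0.8]
buf [221.9 244.4] [539.3 166.2  67.4]
pad [256.1 250. ] [523.  86.  57.]
```

```bash
cat >> h.py <<'E'
def yaw(s): R=np.array(s["tcp_rot"]); return np.degrees(np.arctan2(R[1,0],R[0,0]))
def plan(p0,y0,p1,y1,n,w,dec=2):
    """rows from p0,yaw0 to p1,yaw1 in n rows, assumes shift uses yaw before turn"""
    rows=[];p=np.array(p0,float);y=y0;p1=np.array(p1,float)
    for k in range(n):
        t=(p1-p)/(n-k); a=np.radians(y)
        tx=np.array([np.cos(a),np.sin(a),0]);ty=np.array([np.sin(a),-np.cos(a),0])
        s=np.round(np.array([t@tx,t@ty,-t[2]])/30,dec)
        tu=round(-((y1-y+180)%360-180)/(n-k)/6,dec)
        rows.append([w,s.tolist(),tu]); p=p+30*(s[0]*tx+s[1]*ty+s[2]*np.array([0,0,-1])); y-=6*tu
    import json; print(json.dumps(rows),p.round(1),round(y,2),"max",max(max(abs(v) for v in r[1]) for r in rows))
    return p,y
E
python3 - <<'E'
from h import *
s=env.get_state(); p,y=plan(s["eef_pos"],yaw(s),[480,350,231],125,16,85.4,1)
plan(p,y,[505,-100,231],81.5,16,85.4,1)
# lane fit
c=cam("top"); p=cv2.imread("pics/top0.png"); hsv=cv2.cvtColor(p,cv2.COLOR_BGR2HSV)
m=cv2.inRange(hsv,(45,40,80),(80,255,255)); m[:230]=0;m[290:]=0;m[:,:285]=0;m[:,385:]=0
ys,xs=np.nonzero(m); up=[];lo=[]
for x in range(300,374):
    yy=ys[xs==x]
    if len(yy): up.append(atz(c,x,yy.min()-.5,1)[:2]); lo.append(atz(c,x,yy.max()+.5,1)[:2])
for e in (up,lo):
    e=np.array(e); k=np.polyfit(e[:,1],e[:,0],1)
    for _ in range(3):
        r=e[:,0]-np.polyval(k,e[:,1]); g=abs(r)<2.5; k=np.polyfit(e[g,1],e[g,0],1)
    print("x=",k,"angle",90-np.degrees(np.arctan(k[0])), len(e),g.sum())
E
```

```text
[[85.4, [-0.8, -0.5, 0.0], 0.4], [85.4, [-0.8, -0.4, 0.0], 0.4], [85.4, [-0.8, -0.4, 0.0], 0.4], [85.4, [-0.9, -0.4, 0.0], 0.4], [85.4, [-0.9, -0.3, 0.0], 0.4], [85.4, [-0.9, -0.3, 0.0], 0.5], [85.4, [-0.9, -0.2, 0.0], 0.4], [85.4, [-0.9, -0.2, 0.0], 0.5], [85.4, [-0.9, -0.2, 0.0], 0.4], [85.4, [-0.9, -0.1, 0.0], 0.5], [85.4, [-0.9, -0.1, 0.0], 0.4], [85.4, [-1.0, -0.0, 0.0], 0.5], [85.4, [-0.9, 0.0, 0.0], 0.4], [85.4, [-0.9, 0.1, 0.0], 0.5], [85.4, [-1.0, 0.1, 0.0], 0.4], [85.4, [-0.9, 0.1, 0.0], 0.5]] [478.5 350.1 231.3] 124.83 max 1.0
[[85.4, [-0.8, -0.5, 0.0], 0.5], [85.4, [-0.8, -0.4, 0.0], 0.4], [85.4, [-0.8, -0.4, 0.0], 0.5], [85.4, [-0.9, -0.4, 0.0], 0.4], [85.4, [-0.9, -0.3, 0.0], 0.5], [85.4, [-0.9, -0.3, 0.0], 0.4], [85.4, [-0.9, -0.2, 0.0], 0.5], [85.4, [-0.9, -0.2, 0.0], 0.4], [85.4, [-0.9, -0.2, 0.0], 0.5], [85.4, [-0.9, -0.1, 0.0], 0.4], [85.4, [-1.0, -0.1, 0.0], 0.5], [85.4, [-0.9, -0.0, 0.0], 0.4], [85.4, [-1.0, 0.0, 0.0], 0.5], [85.4, [-0.9, 0.1, 0.0], 0.4], [85.4, [-1.0, 0.1, 0.0], 0.5], [85.4, [-0.9, 0.1, 0.0], 0.4]] [504.7 -99.1 231.3] 81.63 max 1.0
x= [1.47819974e-01 5.34546054e+02] angle 81.59143102122235 71 68
x= [1.46022579e-01 4.85080747e+02] angle 81.69223812448278 71 68
```

Call:
send_rows:
  commands:
    - [85.4,[-0.8,-0.5,0],0.4]
    - [85.4,[-0.8,-0.4,0],0.4]
    - [85.4,[-0.8,-0.4,0],0.4]
    - [85.4,[-0.9,-0.4,0],0.4]
    - [85.4,[-0.9,-0.3,0],0.4]
    - [85.4,[-0.9,-0.3,0],0.5]
    - [85.4,[-0.9,-0.2,0],0.4]
    - [85.4,[-0.9,-0.2,0],0.5]
    - [85.4,[-0.9,-0.2,0],0.4]
    - [85.4,[-0.9,-0.1,0],0.5]
    - [85.4,[-0.9,-0.1,0],0.4]
    - [85.4,[-1.0,0,0],0.5]
    - [85.4,[-0.9,0,0],0.4]
    - [85.4,[-0.9,0.1,0],0.5]
    - [85.4,[-1.0,0.1,0],0.4]
    - [85.4,[-0.9,0.1,0],0.5]

```text
clock: 1.88
eef_pos: [479.7, 348.9, 231.6]
tcp_rot: [[-0.569, 0.822, 0.001], [0.822, 0.569, 0.0], [-0.0, 0.001, -1.0]]
wrist_force: [0.1, -0.4, -0.4]
gripper_width: 85.1
```

Call:
send_rows:
  commands:
    - [85.4,[-0.8,-0.5,0],0.5]
    - [85.4,[-0.8,-0.4,0],0.4]
    - [85.4,[-0.8,-0.4,0],0.5]
    - [85.4,[-0.9,-0.4,0],0.4]
    - [85.4,[-0.9,-0.3,0],0.5]
    - [85.4,[-0.9,-0.3,0],0.4]
    - [85.4,[-0.9,-0.2,0],0.5]
    - [85.4,[-0.9,-0.2,0],0.4]
    - [85.4,[-0.9,-0.2,0],0.5]
    - [85.4,[-0.9,-0.1,0],0.4]
    - [85.4,[-1.0,-0.1,0],0.5]
    - [85.4,[-0.9,0,0],0.4]
    - [85.4,[-1.0,0,0],0.5]
    - [85.4,[-0.9,0.1,0],0.4]
    - [85.4,[-1.0,0.1,0],0.5]
    - [85.4,[-0.9,0.1,0],0.4]
    - [85.4,[0,0,0],0]
    - [85.4,[0,0,0],0]

```text
clock: 3.38
eef_pos: [504.6, -100.2, 231.5]
tcp_rot: [[0.148, 0.989, 0.0], [0.989, -0.148, 0.0], [0.0, 0.0, -1.0]]
wrist_force: [-0.2, -0.2, 1.1]
gripper_width: 85.4
```

Run:
```python
from h import *
s=env.get_state(); print(s["clock"],s["eef_pos"].round(1) if hasattr(s["eef_pos"],'round') else s["eef_pos"],yaw(s),np.round(s["wrist_force"],2),np.round(s["joint_positions"],1))
p,d=eyes.snapshot("wrist"); cv2.imwrite("pics/wrist1.png",p[:,:,::-1]); np.save("wrist1.npy",d)
import pickle; pickle.dump(s,open("wrist1.pkl","wb"))
```

```text
3.3833 [ 504.6 -100.2  231.5] 81.50004748600081 [-0.21 -0.23  1.15] [-22.6  -4.1 112.6   0.   71.5 -14.1]
```

View pics/wrist1.png

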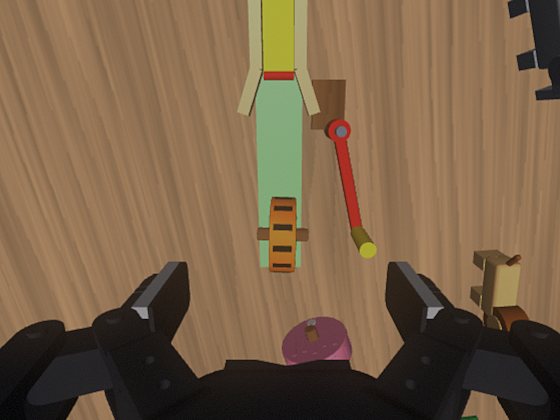

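The wrist view shows the wheel at (283,235), stubs at (263,234) and (302,235), sill at (279,76), pivot at (341,131) and knob top at (367,249). The pink look-alike, at (317,340), is farther back.

Run:
```python
from h import *
import pickle
s=pickle.load(open("wrist1.pkl","rb")); c=cam("wrist",s); d=np.load("wrist1.npy"); P=cloud(c,d)
p=cv2.imread("pics/wrist1.png"); hsv=cv2.cvtColor(p,cv2.COLOR_BGR2HSV)
def edges(m,rows,z):
    L=[];R=[]
    for r in rows:
        x=np.nonzero(m[r])[0]
        if len(x)>5: L.append(atz(c,x.min()-.5,r,z)[:2]);R.append(atz(c,x.max()+.5,r,z)[:2])
    return np.array(L),np.array(R)
m=cv2.inRange(hsv,(50,40,80),(85,255,255)); m[:, :240]=0;m[:,320:]=0
L,R=edges(m,range(90,190),1)
def fit(e):
    k=np.polyfit(e[:,1],e[:,0],1); return k
print("table z under",np.median(P[150:250,100:200,2]),"lane z",np.median(P[120:180,270:290,2]))
kl,kr=fit(L),fit(R); k=(kl+kr)/2
print("lane L",kl,"R",kr,"width",(kr[1]-kl[1])-75*(kr[0]-kl[0]),"ang",90-np.degrees(np.arctan(k[0])))
ang=np.arctan2(1,k[0]); ex=np.array([np.cos(ang),np.sin(ang)]); ey=np.array([-ex[1],ex[0]])
m=cv2.inRange(hsv,(25,150,100),(35,255,255)); m[:, :240]=0;m[:,310:]=0; m[100:]=0
L,R=edges(m,range(5,65),2.5); ky=(fit(L)+fit(R))/2; print("floor mid",np.polyval(ky,10),"lane ext",np.polyval(k,10),"ang",90-np.degrees(np.arctan(ky[0])))
# sill
rd=cv2.inRange(hsv,(0,150,100),(5,255,255))|cv2.inRange(hsv,(174,150,100),(180,255,255))
b=rd.copy(); b[:60]=0;b[95:]=0;b[:,:255]=0;b[:,300:]=0; ys,xs=np.nonzero(b); print("sill px",xs.mean(),ys.mean(),ys.min(),ys.max())
sill=atz(c,xs.mean(),ys.mean(),2.5)[:2]
O=sill+40*ex; print("sill",sill,"origin from sill",O,"lane mid at sill",np.polyval(k,sill[1]))
def D(w): w=np.array(w[:2])-O; return np.round([w@ex,w@ey],1)
print("pivot",D(atz(c,341,131,40)),D(P[131,341]),P[131,341], "expect -95,-60")
kn=atz(c,368,249,85);print("knob",kn,D(kn),P[249,368])
pv=O-95*ex-60*ey; v=kn[:2]-pv; print("pivot w",pv,"len",np.linalg.norm(v),"theta",np.arctan2(-(v@ex),v@ey))
o=cv2.inRange(hsv,(5,140,80),(20,255,255)); 
for n,u,v_,z in [("stubL",263,234,47),("stubR",302,235,47),("rear top",283,250,78)]:
    print(n,atz(c,u,v_,z).round(1),D(atz(c,u,v_,z)),P[v_,u].round(1))
W=P[195:272,265:302].reshape(-1,3); W=W[W[:,2]>15]
W=W[W[:,2]<95]
print("wheel top z",np.percentile(W[:,2],99)); T=W[W[:,2]>60]; print(T.mean(0),D(T.mean(0)), np.ptp(T@np.r_[ex,0]))
for side,(u0,u1) in {"L":(258,268),"R":(298,307)}.items():
    S=P[225:245,u0:u1].reshape(-1,3);S=S[(S[:,2]>35)&(S[:,2]<55)];print("stub",side,len(S),S.mean(0).round(1),D(S.mean(0)))
print("brown z",P[100,325],"flare",P[100,313],"cheek",P[40,300])
np.savez("dock.npz",O=O,ex=ex,ey=ey)
p2=cv2.resize(p[150:290,220:400],None,fx=4,fy=4,interpolation=cv2.INTER_CUBIC); cv2.imwrite("pics/wcrop1.png",p2)
p2=cv2.resize(p[0:140,220:360],None,fx=4,fy=4,interpolation=cv2.INTER_CUBIC); cv2.imwrite("pics/wcrop2.png",p2)
```

```text
table z under 0.6262344225619358 lane z 1.3289103380793108
lane L [1.51954551e-01 4.85527975e+02] R [1.48718853e-01 5.34628727e+02] width 49.3434300159236 ang 81.45036823609371
floor mid 511.3270642476289 lane ext 511.58171810963495 ang 81.8487293620493
sill px 278.3781512605042 75.47478991596638 72 79
sill [511.13220871   7.40070015] origin from sill [517.07885185  46.95619832] lane mid at sill 511.1909479437265
pivot [-94.7 -62.2] [-94.  -59.9] [562.37379162 -54.93099231  54.41699247] expect -95,-60
knob [ 571.74782627 -164.22844281   85.        ] [-200.7  -85.5] [ 571.72062197 -164.1652095    85.13806861]
pivot w [562.28882165 -55.90807453] len 108.73258459807228 theta 1.8071189353857495
stubL [ 471.6 -148.4   47. ] [-200.   16.] [ 471.4 -148.8   46. ]
stubR [ 511.9 -155.6   47. ] [-201.  -25.] [ 511.9 -155.7   46.6]
rear top [ 492.  -156.4   78. ] [-204.8   -5.4] [ 492.2 -155.4   80.4]
wheel top z 81.44594237779233
[ 492.8399848  -146.94803008   74.77964876] [-195.4   -4.9] 67.55622377729702
stub L 130 [ 470.9 -148.9   45.6] [-200.5   16.6]
stub R 117 [ 511.9 -156.1   45.6] [-201.6  -25.1]
brown z [555.4935363  -24.26241624  11.94084008] flare [542.49074483 -22.63743326  20.36970192] cheek [536.99053519  34.09830534  20.71591671]
```

View pics/wcrop1.png

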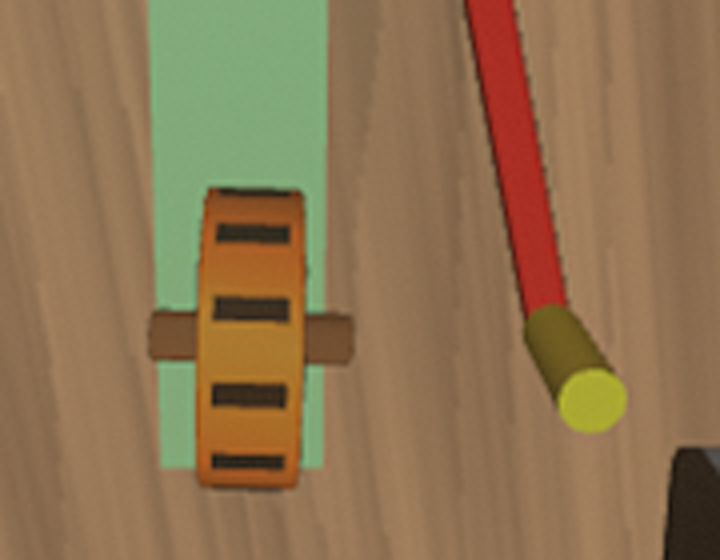

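View pics/wcrop2.png

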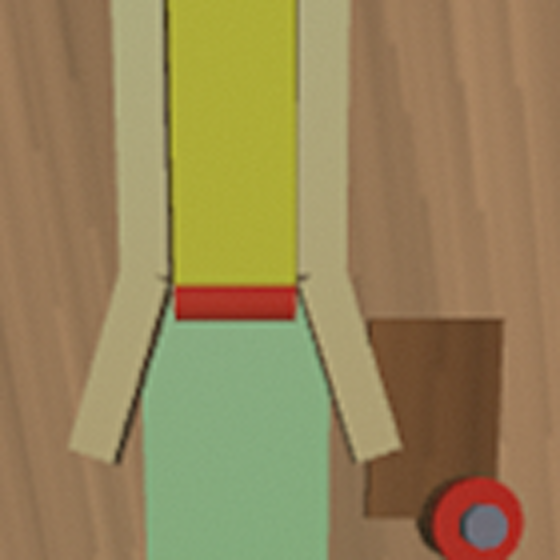

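```bash
cat >> h.py <<'E'
def dock(): z=np.load("dock.npz"); return z["O"],z["ex"],z["ey"]
def W(x,y,z): O,ex,ey=dock(); q=O+x*ex+y*ey; return np.array([q[0],q[1],z])
def D(w): O,ex,ey=dock(); q=np.array(w[:2])-O; return np.round([q@ex,q@ey],2)
def st():
    s=env.get_state(); O,ex,ey=dock(); f=np.array(s["wrist_force"])[:2]
    print(round(s["clock"],2),"tcp",np.round(s["eef_pos"],1),"dock",D(s["eef_pos"]),"yaw",round(yaw(s),2),"F dock",round(f@ex,2),round(f@ey,2),"Fz",round(s["wrist_force"][2],2),"w",round(s["gripper_width"],1)); return s
E
python3 - <<'E'
from h import *
s=st(); O,ex,ey=dock(); print("dock yaw",np.degrees(np.arctan2(ex[1],ex[0])))
p,y=plan(s["eef_pos"],yaw(s),W(-231,-4.5,200),81.4,6,38,2)
plan(p,y,W(-231,-4.5,24),81.4,7,38,2)
E
```

```text
3.43 tcp [504.6 -99.2 231.4] dock [-146.44   -9.39] yaw 81.59 F dock 0.83 0.01 Fz -0.45 w 85.5
dock yaw 81.45036823609371
[[38, [-0.47, -0.03, 0.17], 0.01], [38, [-0.47, -0.03, 0.18], 0.0], [38, [-0.47, -0.03, 0.17], 0.01], [38, [-0.47, -0.03, 0.18], 0.0], [38, [-0.47, -0.02, 0.17], 0.01], [38, [-0.47, -0.03, 0.18], 0.0]] [ 487.1 -182.2  199.9] 81.41 max 0.47
[[38, [0.0, 0.0, 0.84], 0.0], [38, [0.0, 0.0, 0.84], 0.0], [38, [0.0, 0.0, 0.84], 0.0], [38, [0.0, 0.0, 0.84], 0.0], [38, [0.0, 0.0, 0.83], 0.0], [38, [0.0, 0.0, 0.84], 0.0], [38, [0.0, 0.0, 0.83], 0.0]] [ 487.1 -182.2   24.1] 81.41 max 0.84
```

Call:
send_rows:
  commands:
    - [38,[-0.47,-0.03,0.17],0]
    - [38,[-0.47,-0.03,0.18],0]
    - [38,[-0.47,-0.03,0.17],0]
    - [38,[-0.47,-0.03,0.18],0]
    - [38,[-0.47,-0.02,0.17],0]
    - [38,[-0.47,-0.03,0.18],0.02]
    - [38,[0,0,0.9],0]
    - [38,[0,0,0.9],0]
    - [38,[0,0,0.9],0]
    - [38,[0,0,0],0]
    - [38,[0,0,0],0]
    - [38,[0,0,0],0]
  squeeze: 20

```text
clock: 4.43
eef_pos: [488.4, -181.8, 120.4]
tcp_rot: [[0.146, 0.989, 0.002], [0.989, -0.146, -0.001], [-0.001, 0.002, -1.0]]
wrist_force: [0.4, -0.8, 0.3]
gripper_width: 37.8
```

Run:
```python
from h import *
s=st(); p,d=eyes.snapshot("wrist"); cv2.imwrite("pics/wrist2.png",p[:,:,::-1])
c=cam("wrist",s); P=cloud(c,d)
O,ex,ey=dock()
hsv=cv2.cvtColor(p,cv2.COLOR_RGB2HSV)
# stub tops
X=P.reshape(-1,3); Q=np.stack([(X[:,:2]-O)@ex,(X[:,:2]-O)@ey,X[:,2]],1); Q[X[:,2]==0]=0
for n,a,b in (("L",10,24),("R",-33,-19)):
    m=(Q[:,0]>-215)&(Q[:,0]<-185)&(Q[:,1]>a)&(Q[:,1]<b)&(Q[:,2]>40)&(Q[:,2]<52); print(n,m.sum(),Q[m].mean(0).round(1),Q[m].min(0).round(1),Q[m].max(0).round(1))
m=(Q[:,0]>-245)&(Q[:,0]<-155)&(Q[:,1]>-25)&(Q[:,1]<15)&(Q[:,2]>60)&(Q[:,2]<90); q=Q[m]; k=np.polyfit(q[:,0],q[:,1],1); print("wheel top",m.sum(),q.mean(0),q.min(0),q.max(0),"heading",np.degrees(np.arctan(k[0])))
```

```text
4.43 tcp [ 488.4 -181.8  120.4] dock [-230.45   -5.61] yaw 81.6 F dock -0.74 -0.54 Fz 0.26 w 37.8
L 338 [-200.9   16.5   45.8] [-208.    10.6   40.5] [-195.2   22.3   49.4]
R 350 [-202.1  -25.5   45.8] [-209.5  -31.6   40.4] [-195.9  -19.8   48.8]
wheel top 4925 [-197.87032405   -4.55310655   74.89383261] [-237.55284735  -18.25577792   60.04086008] [-166.18111202    8.94277674   82.43723172] heading -1.1645270261863294
```

View pics/wrist2.png

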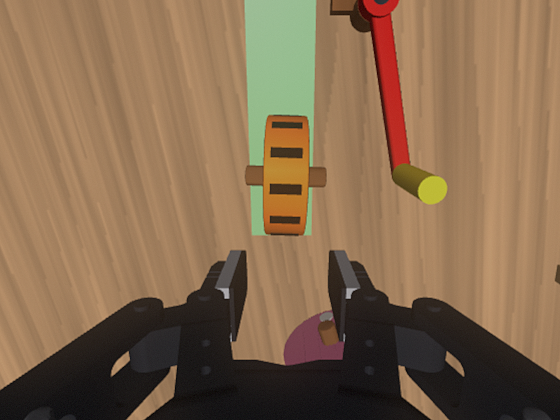

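Call:
send_rows:
  commands:
    - [38,[0,-0.03,0.8],0.1]
    - [38,[0,0,0.8],0.13]
    - [38,[0,0,0.8],0]
    - [38,[0,0,0.8],0]
    - [38,[0,0,0],0]
    - [38,[0,0,0],0]
    - [38,[0,0,0],0]

```text
clock: 5.07
eef_pos: [488.2, -182.9, 25.2]
tcp_rot: [[0.171, 0.985, 0.003], [0.985, -0.171, -0.002], [-0.001, 0.004, -1.0]]
wrist_force: [1.2, -0.7, -1.6]
gripper_width: 38.2
```

Run:
```python
from h import *
s=st(); p,d=eyes.snapshot("wrist"); cv2.imwrite("pics/wrist3.png",p[:,:,::-1])
```

```text
5.07 tcp [ 488.2 -182.9   25.2] dock [-231.55   -5.59] yaw 80.15 F dock -0.52 -1.31 Fz -1.61 w 38.2
```

View pics/wrist3.png

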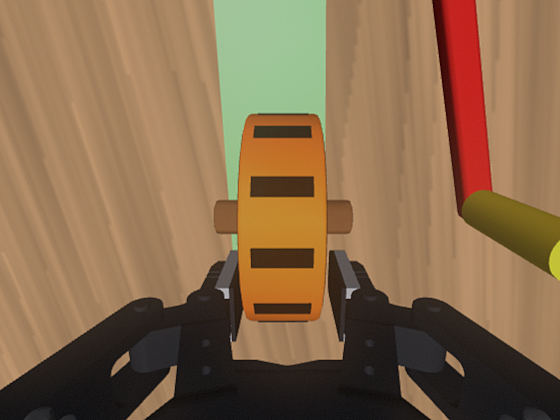

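The fingers, at (237,290) and (340,290), are astride the wheel at (283,215), just behind the stubs. I'll start the push.

Call:
send_rows:
  commands:
    - [38,[0.1,0,0],0]
    - [38,[0.1,0,0],0]
    - [38,[0.08,0,0],0]
    - [38,[0.06,0,0],0]
    - [38,[0.05,0,0],0]
    - [38,[0.05,0,0],0]
    - [38,[0.06,0,0],-0.05]
    - [38,[0.07,0,0],-0.05]
    - [38,[0.08,0,0],-0.05]
    - [38,[0.08,0,0],-0.05]
    - [38,[0.08,0,0],-0.05]
    - [38,[0.08,0,0],-0.05]
    - [38,[0.08,0,0],-0.05]
    - [38,[0.08,0,0],-0.05]
    - [38,[0.08,0,0],-0.05]
    - [38,[0.08,0,0],-0.05]

```text
clock: 6.45
eef_pos: [492.1, -145.9, 22.8]
tcp_rot: [[0.119, 0.993, 0.0], [0.993, -0.119, -0.0], [-0.0, 0.0, -1.0]]
wrist_force: [0.3, 0.2, -0.1]
gripper_width: 37.9
```

```bash
cat >> h.py <<'E'
def look(name):
    s=st(); p,d=eyes.snapshot("wrist"); cv2.imwrite(f"pics/{name}.png",p[:,:,::-1])
    c=cam("wrist",s); P=cloud(c,d); O,ex,ey=dock(); X=P.reshape(-1,3)
    Q=np.stack([(X[:,:2]-O)@ex,(X[:,:2]-O)@ey,X[:,2]],1)[(d>0).ravel()]
    hsv=cv2.cvtColor(p,cv2.COLOR_RGB2HSV).reshape(-1,3)[(d>0).ravel()]
    m=(hsv[:,0]>4)&(hsv[:,0]<21)&(hsv[:,1]>170)&(hsv[:,2]>90)&(Q[:,2]>60)&(Q[:,2]<90)&(abs(Q[:,1])<30)
    q=Q[m]; 
    if len(q)<50: print("no wheel"); return
    k=np.polyfit(q[:,0],q[:,1],1)
    A=np.c_[2*q[:,0],2*q[:,2],np.ones(len(q))]; r=np.linalg.lstsq(A,q[:,0]**2+q[:,2]**2,rcond=None)[0]
    print("wheel n",len(q),"top y",q[:,1].mean().round(2),"x circ centre",r[:2].round(1),"R",np.sqrt(r[2]+r[0]**2+r[1]**2).round(1),"heading",np.degrees(np.arctan(k[0])).round(2),"y@x=-78",np.polyval(k,-78).round(1))
E
python3 - <<'E'
from h import *
look("wrist4")
E
```

```text
6.45 tcp [ 492.1 -145.9   22.8] dock [-194.4   -4. ] yaw 83.16 F dock 0.25 -0.23 Fz -0.14 w 37.9
wheel n 12510 top y -5.14 x circ centre [-175.4   41. ] R 39.1 heading -1.09 y@x=-78 -6.8
```

View pics/wrist4.png

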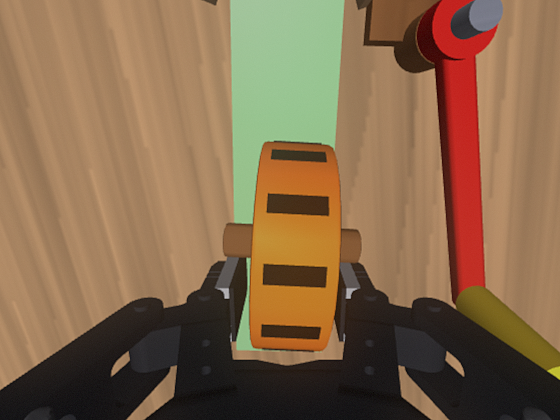

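Call:
send_rows:
  commands:
    - [38,[0.08,0.02,0],0]
    - [38,[0.09,0.02,0],0]
    - [38,[0.09,0.01,0],0]
    - [38,[0.09,0,0],0]
    - [38,[0.09,0,0],0]
    - [38,[0.09,0,0],0]
    - [38,[0.09,0,0],0]
    - [38,[0.09,0,0],0]
    - [38,[0.09,0,0],0]
    - [38,[0.09,0,0],0]

```text
clock: 7.33
eef_pos: [496.8, -119.5, 22.8]
tcp_rot: [[0.12, 0.993, -0.0], [0.993, -0.12, 0.0], [-0.0, -0.0, -1.0]]
wrist_force: [-0.4, -1.0, 0.4]
gripper_width: 38.2
```

Run:
```python
from h import *
look("wrist5")
```

```text
7.33 tcp [ 496.8 -119.5   22.8] dock [-167.62   -4.69] yaw 83.14 F dock -1.03 0.28 Fz 0.42 w 38.2
wheel n 12358 top y -5.63 x circ centre [-148.7   41.2] R 38.9 heading -0.83 y@x=-78 -6.5
```

View pics/wrist5.png

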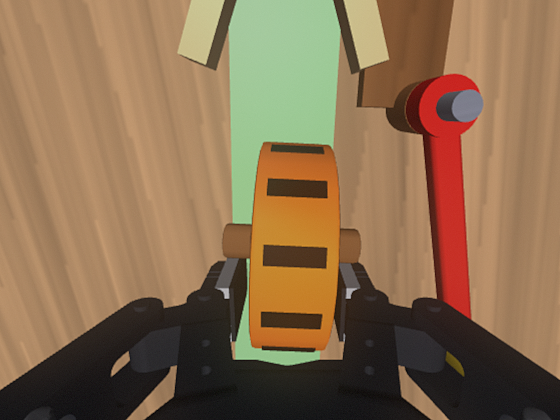

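Call:
send_rows:
  commands:
    - [38,[0.08,0,0],0]
    - [38,[0.09,0.01,0],0]
    - [38,[0.1,0,0],0]
    - [38,[0.1,0.01,0],0]
    - [38,[0.1,0,0],0]
    - [38,[0.1,0.01,0],0]
    - [38,[0.1,0,0],0]
    - [38,[0.1,0.01,0],0]
    - [38,[0.1,0,0],0]
    - [38,[0.1,0.01,0],0]
    - [38,[0.1,0,0],0]
    - [38,[0.1,0.01,0],0]
    - [38,[0.1,0,0],0]
    - [38,[0.1,0,0],0]
    - [38,[0.1,0,0],0]
    - [38,[0.09,0,0],0]
    - [38,[0.08,0,0],0]
    - [38,[0.07,0,0],0]

```text
clock: 8.88
eef_pos: [504.7, -68.8, 22.8]
tcp_rot: [[0.119, 0.993, -0.0], [0.993, -0.119, -0.0], [-0.0, -0.0, -1.0]]
wrist_force: [0.2, -0.4, -0.6]
gripper_width: 37.8
```

Run:
```python
from h import *
look("wrist6")
```

```text
8.88 tcp [504.7 -68.8  22.8] dock [-116.32   -4.97] yaw 83.14 F dock -0.34 -0.24 Fz -0.61 w 37.8
wheel n 12425 top y -6.29 x circ centre [-97.5  41.3] R 38.8 heading -0.51 y@x=-78 -6.4
```

View pics/wrist6.png

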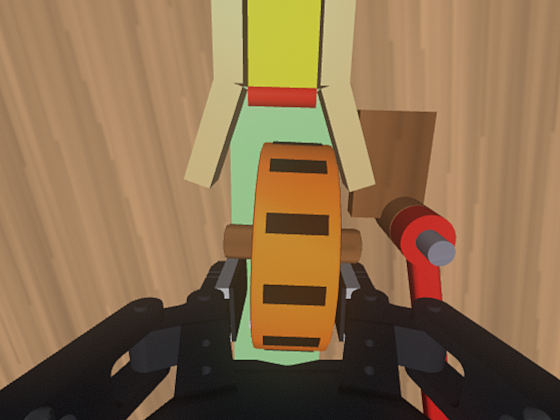

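Call:
send_rows:
  commands:
    - [38,[0.06,0.01,0],0]
    - [38,[0.06,0.01,0],0]
    - [38,[0.06,0,0],0]
    - [38,[0.06,0,0],0]
    - [38,[0.06,0,0],0]
    - [38,[0.06,0,0],0]
    - [38,[0.06,0,0],0]
    - [38,[0.06,0,0],0]
    - [38,[0.06,0,0],0]
    - [38,[0.06,0,0],0]
    - [38,[0.06,0,0],0]

```text
clock: 9.85
eef_pos: [507.7, -49.4, 22.9]
tcp_rot: [[0.12, 0.993, 0.0], [0.993, -0.12, -0.0], [-0.0, 0.0, -1.0]]
wrist_force: [-0.0, -0.7, 0.9]
gripper_width: 38.0
```

Run:
```python
from h import *
look("wrist7")
```

```text
9.85 tcp [507.7 -49.4  22.9] dock [-96.64  -5.07] yaw 83.13 F dock -0.73 -0.07 Fz 0.88 w 38.0
wheel n 12173 top y -6.29 x circ centre [-78.4  41.2] R 38.9 heading 0.06 y@x=-78 -6.3
```

View pics/wrist7.png

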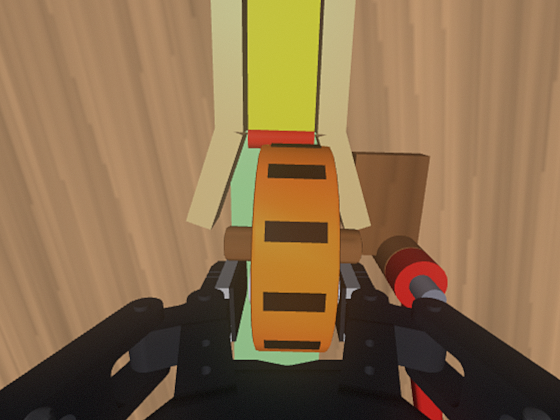

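Call:
send_rows:
  commands:
    - [38,[0.05,0,0],0]
    - [38,[0.05,0,0],0]
    - [38,[0.05,0,0],0]
    - [38,[0.05,-0.01,0],0]
    - [38,[0.05,-0.01,0],0]
    - [38,[0.05,-0.01,0],0]
    - [38,[0.05,-0.01,0],0]

```text
clock: 10.48
eef_pos: [507.7, -38.7, 22.8]
tcp_rot: [[0.12, 0.993, 0.0], [0.993, -0.12, 0.0], [0.0, 0.0, -1.0]]
wrist_force: [0.4, -0.5, -0.0]
gripper_width: 37.9
```

Run:
```python
from h import *
look("wrist8")
```

```text
10.48 tcp [507.7 -38.7  22.8] dock [-86.06  -3.5 ] yaw 83.12 F dock -0.45 -0.45 Fz -0.01 w 37.9
wheel n 12413 top y -4.84 x circ centre [-67.   41.2] R 38.9 heading 3.66 y@x=-78 -6.1
```

View pics/wrist8.png

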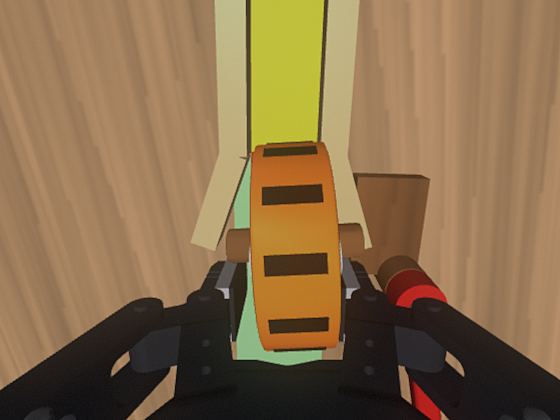

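Call:
send_rows:
  commands:
    - [38,[0.05,0,0],0]
    - [38,[0.05,0,0],0]
    - [38,[0.05,0,0],0]
    - [38,[0.05,0,0],0]
    - [38,[0.05,0,0],0]
    - [38,[0.05,0,0],0]
    - [38,[0.05,0,0],0]
    - [38,[0.05,0,0],0]

```text
clock: 11.2
eef_pos: [509.0, -26.9, 22.8]
tcp_rot: [[0.119, 0.993, -0.0], [0.993, -0.119, -0.0], [-0.0, -0.0, -1.0]]
wrist_force: [-1.1, -0.5, -0.7]
gripper_width: 38.0
```

Run:
```python
from h import *
look("wrist9")
```

```text
11.2 tcp [509.  -26.9  22.8] dock [-74.24  -3.04] yaw 83.15 F dock -0.65 1.03 Fz -0.65 w 38.0
wheel n 12334 top y -3.37 x circ centre [-55.7  41.6] R 38.7 heading 3.01 y@x=-78 -5.1
```

View pics/wrist9.png

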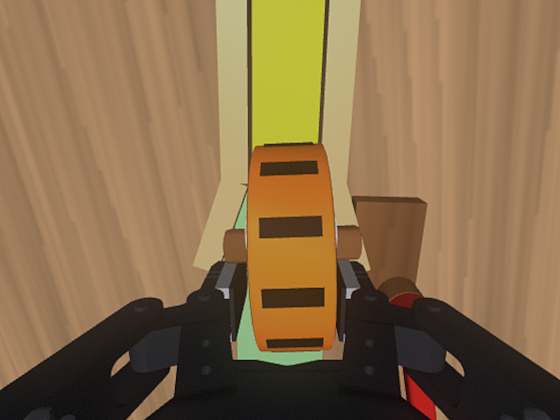

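Call:
send_rows:
  commands:
    - [38,[0.05,0,0],0.02]
    - [38,[0.05,0,0],0.02]
    - [38,[0.05,0,0],0.02]
    - [38,[0.05,0,0],0.02]
    - [38,[0.05,0,0],0.02]
    - [38,[0.04,0,0],0.02]
    - [38,[0.04,0,0],0.02]

```text
clock: 11.83
eef_pos: [510.6, -17.0, 22.9]
tcp_rot: [[0.134, 0.991, 0.0], [0.991, -0.134, 0.0], [0.0, 0.0, -1.0]]
wrist_force: [-0.3, 0.3, 0.7]
gripper_width: 38.0
```

Run:
```python
from h import *
look("wrist10")
```

```text
11.83 tcp [510.6 -17.   22.9] dock [-64.19  -3.06] yaw 82.28 F dock 0.27 0.31 Fz 0.67 w 38.0
wheel n 13215 top y -2.43 x circ centre [-46.5  43.4] R 39.1 heading 0.62 y@x=-78 -2.9
```

Call:
send_rows:
  commands:
    - [38,[0.04,0,0],0.02]
    - [38,[0.04,-0.01,0],0.02]
    - [38,[0.04,0,0],0.02]
    - [38,[0.04,-0.01,0],0.02]
    - [38,[0.04,0,0],0]
    - [38,[0.04,-0.01,0],0]
    - [38,[0.04,0,0],0]
    - [38,[0.04,0,0],0]
    - [38,[0.04,0,0],0]

```text
clock: 12.63
eef_pos: [511.0, -6.2, 22.8]
tcp_rot: [[0.142, 0.99, -0.0], [0.99, -0.142, 0.0], [0.0, -0.0, -1.0]]
wrist_force: [-0.0, 0.1, -0.9]
gripper_width: 38.0
```

Run:
```python
from h import *
look("wrist11")
```

```text
12.63 tcp [511.   -6.2  22.8] dock [-53.44  -1.85] yaw 81.81 F dock 0.08 0.04 Fz -0.86 w 38.0
wheel n 13043 top y -2.82 x circ centre [-34.8  44. ] R 38.9 heading 0.61 y@x=-78 -3.4
```

View pics/wrist11.png

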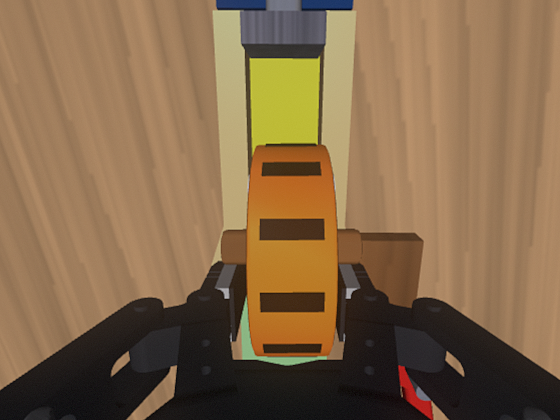

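Call:
send_rows:
  commands:
    - [38,[0.03,0,0],0.02]
    - [38,[0.03,0,0],0.02]
    - [38,[0.03,0,0],0.02]
    - [38,[0.04,0,0],0]
    - [38,[0.04,0,0],0]
    - [38,[0.04,0,0],0]
    - [38,[0.04,0,0],0]
    - [38,[0.04,0,0],0]
    - [38,[0.04,0,0],0]
    - [38,[0.04,0,0],0]

```text
clock: 13.52
eef_pos: [512.7, 4.8, 22.8]
tcp_rot: [[0.149, 0.989, -0.0], [0.989, -0.149, 0.0], [-0.0, -0.0, -1.0]]
wrist_force: [-0.2, 0.4, -0.0]
gripper_width: 38.0
```

Run:
```python
from h import *
look("wrist12")
s=env.get_state(); p,d=eyes.snapshot("wrist"); c=cam("wrist",s); P=cloud(c,d); O,ex,ey=dock()
Q=np.stack([(P[...,:2]-O)@ex,(P[...,:2]-O)@ey,P[...,2]],-1); m=(d>0)&(abs(Q[...,1]+1)<9)&(Q[...,0]>5)&(Q[...,0]<75)&(Q[...,2]>28)&(Q[...,2]<53)
v,u=np.nonzero(m); hs=cv2.cvtColor(p,cv2.COLOR_RGB2HSV)[v,u]; g=(hs[:,1]<100); q=Q[v[g],u[g]]; print(len(q)); print(np.percentile(q[:,0],[2,10,30,50,70,90]).round(1));
```

```text
13.52 tcp [512.7   4.8  22.8] dock [-42.39  -1.91] yaw 81.45 F dock 0.4 0.23 Fz -0.01 w 38.0
wheel n 12356 top y -2.68 x circ centre [-19.5  41.3] R 38.9 heading 0.19 y@x=-78 -2.9
2104
[36.2 36.3 49.9 53.5 57.2 60.5]
```

View pics/wrist12.png

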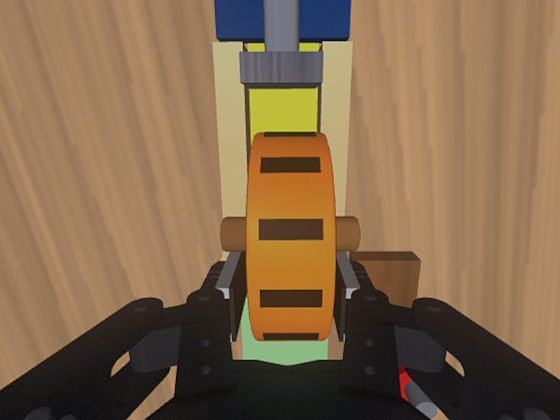

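Call:
send_rows:
  commands:
    - [38,[0.05,0,0],0]
    - [38,[0.05,0,0],0]
    - [38,[0.05,0,0],0]
    - [38,[0.04,0,0],0]
    - [38,[0.04,0,0],0]
    - [38,[0.04,0,0],0]
    - [38,[0.04,0,0],0]
    - [38,[0.03,0,0],0]
    - [38,[0.03,0,0],0]
    - [38,[0.02,0,0],0]
    - [38,[0.02,0,0],0]

```text
clock: 14.53
eef_pos: [514.5, 16.9, 22.8]
tcp_rot: [[0.149, 0.989, -0.0], [0.989, -0.149, -0.0], [-0.0, -0.0, -1.0]]
wrist_force: [0.9, -0.6, -0.1]
gripper_width: 38.0
```

Run:
```python
from h import *
look("wrist13")
```

```text
14.53 tcp [514.5  16.9  22.8] dock [-30.15  -1.92] yaw 81.46 F dock -0.49 -0.95 Fz -0.14 w 38.0
wheel n 12430 top y -2.71 x circ centre [-12.4  41.1] R 39.0 heading 0.23 y@x=-78 -3.0
```

View pics/wrist13.png

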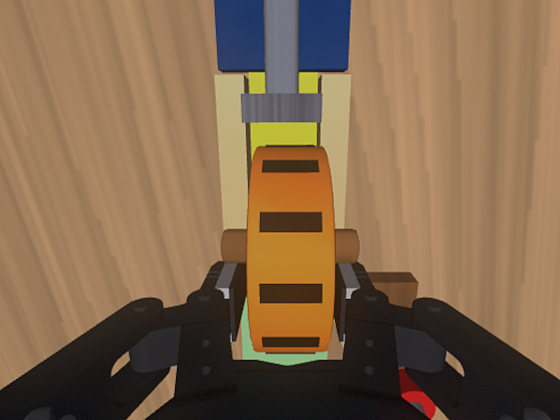

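Run:
```python
from h import *
s=env.get_state(); c=cam("wrist",s); p=cv2.imread("pics/wrist13.png")
print(p[90:150:2,283].tolist())
for r in (119,121,123): print(r,D(atz(c,283,r,54)), D(atz(c,283,r,26)))
```

```text
[[131, 121, 119], [131, 120, 119], [110, 99, 101], [113, 102, 104], [112, 103, 104], [111, 101, 103], [112, 102, 105], [111, 101, 103], [111, 102, 105], [111, 103, 105], [109, 100, 103], [111, 102, 105], [110, 102, 105], [112, 103, 106], [112, 103, 106], [111, 101, 104], [90, 154, 156], [57, 190, 193], [58, 188, 191], [57, 189, 190], [58, 189, 191], [55, 187, 189], [56, 188, 191], [59, 189, 191], [57, 189, 191], [57, 189, 191], [56, 189, 192], [47, 162, 165], [30, 39, 51], [30, 79, 141]]
119 [37.41 -0.35] [36.95 -0.  ]
121 [36.78 -0.35] [36.17  0.  ]
123 [36.14 -0.35] [35.38  0.  ]
```

Call:
send_rows:
  commands:
    - [38,[0.03,0,0],0]
    - [38,[0.03,0,0],0]
    - [38,[0.03,0,0],0]
    - [38,[0.03,0,0],0]
    - [38,[0.02,0,0],0]
    - [38,[0.02,0,0],0]
    - [38,[0.01,0,0],0]

```text
clock: 15.17
eef_pos: [515.3, 21.9, 22.8]
tcp_rot: [[0.149, 0.989, 0.0], [0.989, -0.149, 0.0], [0.0, 0.0, -1.0]]
wrist_force: [0.1, -0.1, -0.6]
gripper_width: 37.8
```

Call:
send_rows:
  commands:
    - [38,[0.01,0,0],0]
    - [38,[0.01,0,0],0]
    - [38,[0.01,0,0],0]
    - [38,[0.01,0,0],0]

```text
clock: 15.5
eef_pos: [515.4, 23.0, 22.8]
tcp_rot: [[0.149, 0.989, -0.0], [0.989, -0.149, 0.0], [0.0, -0.0, -1.0]]
wrist_force: [-0.7, -0.6, 0.2]
gripper_width: 37.9
```

Run:
```python
from h import *
st()
```

```text
15.5 tcp [515.4  23.   22.8] dock [-23.91  -1.91] yaw 81.45 F dock -0.72 0.62 Fz 0.18 w 37.9
```

Call:
send_rows:
  commands:
    - [38,[0.01,0,0],0]
    - [38,[0.01,0,0],0]
    - [38,[0,0,0],0]

```text
clock: 15.75
eef_pos: [515.5, 23.6, 22.8]
tcp_rot: [[0.149, 0.989, 0.0], [0.989, -0.149, -0.0], [-0.0, 0.0, -1.0]]
wrist_force: [0.1, 0.3, -1.0]
gripper_width: 38.2
```

Call:
send_rows:
  commands:
    - [38,[0.01,0,0],0]
    - [38,[0.01,0,0],0]
    - [38,[0,0,0],0]

```text
clock: 16.0
eef_pos: [515.6, 24.3, 22.8]
tcp_rot: [[0.149, 0.989, 0.0], [0.989, -0.149, 0.0], [0.0, 0.0, -1.0]]
wrist_force: [0.1, -0.0, 0.4]
gripper_width: 38.1
```

Call:
send_rows:
  commands:
    - [38,[0.01,0,0],0]
    - [38,[0.01,0,0],0]
    - [38,[0,0,0],0]

```text
clock: 16.25
eef_pos: [515.7, 24.8, 22.9]
tcp_rot: [[0.149, 0.989, 0.0], [0.989, -0.149, 0.0], [0.0, 0.0, -1.0]]
wrist_force: [0.3, 0.2, 0.7]
gripper_width: 38.4
```

Run:
```python
from h import *
look("wrist14")
s=env.get_state(); c=cam("wrist",s); p=cv2.imread("pics/wrist14.png")
col=p[100:260,283].astype(int); print([(i+100) for i in range(1,160) if abs(col[i]-col[i-1]).sum()>60])
```

```text
16.25 tcp [515.7  24.8  22.9] dock [-22.08  -1.95] yaw 81.46 F dock 0.29 -0.27 Fz 0.68 w 38.4
wheel n 12347 top y -2.71 x circ centre [-4.2 40.9] R 39.2 heading 0.19 y@x=-78 -3.0
[148, 150, 157, 158, 187, 205, 206, 255]
```

View pics/wrist14.png

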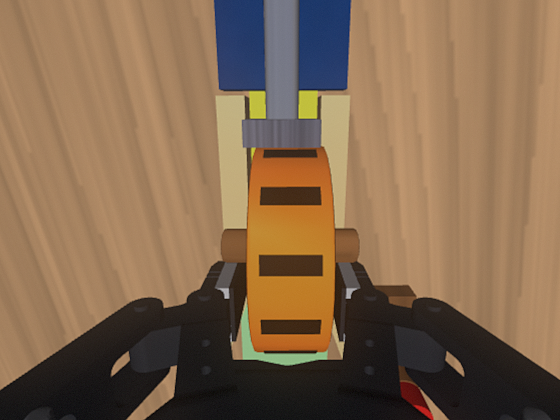

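Almost touching: the pad edge is at row 148, right against the wheel's front. I'll go on in small steps.

Call:
send_rows:
  commands:
    - [38,[0.01,0,0],0]
    - [38,[0.01,0,0],0]
    - [38,[0,0,0],0]

```text
clock: 16.55
eef_pos: [515.8, 25.4, 22.8]
tcp_rot: [[0.149, 0.989, 0.0], [0.989, -0.149, 0.0], [0.0, 0.0, -1.0]]
wrist_force: [0.3, -0.4, 0.9]
gripper_width: 38.1
```

Call:
send_rows:
  commands:
    - [38,[0.01,0,0],0]
    - [38,[0,0,0],0]

```text
clock: 16.72
eef_pos: [515.8, 25.7, 22.8]
tcp_rot: [[0.149, 0.989, -0.0], [0.989, -0.149, -0.0], [-0.0, 0.0, -1.0]]
wrist_force: [-0.8, -0.1, -0.3]
gripper_width: 38.3
```

Call:
send_rows:
  commands:
    - [38,[0.01,0,0],0]
    - [38,[0,0,0],0]

```text
clock: 16.88
eef_pos: [515.9, 25.8, 22.9]
tcp_rot: [[0.148, 0.989, -0.0], [0.989, -0.148, -0.0], [-0.0, -0.0, -1.0]]
wrist_force: [-0.7, -1.9, 0.6]
gripper_width: 38.2
```

Force is rising to -1.9 N, so contact is beginning.

Call:
send_rows:
  commands:
    - [38,[0.01,0,0],0]
    - [38,[0,0,0],0]

```text
clock: 17.05
eef_pos: [515.9, 25.9, 22.9]
tcp_rot: [[0.148, 0.989, -0.0], [0.989, -0.148, -0.001], [-0.001, -0.0, -1.0]]
wrist_force: [-0.8, -2.8, 1.0]
gripper_width: 37.8
```

Call:
send_rows:
  commands:
    - [38,[0.01,0,0],0]
    - [38,[0,0,0],0]

```text
clock: 17.22
eef_pos: [515.9, 26.1, 22.9]
tcp_rot: [[0.148, 0.989, -0.0], [0.989, -0.148, -0.001], [-0.001, -0.0, -1.0]]
wrist_force: [-1.5, -4.6, 1.0]
gripper_width: 38.1
```

Call:
send_rows:
  commands:
    - [38,[0.01,0,0],0]
    - [38,[0,0,0],0]

```text
clock: 17.38
eef_pos: [516.0, 26.3, 22.9]
tcp_rot: [[0.148, 0.989, -0.0], [0.989, -0.148, -0.001], [-0.001, -0.0, -1.0]]
wrist_force: [-1.3, -5.1, 0.9]
gripper_width: 38.2
```

Call:
send_rows:
  commands:
    - [38,[0.01,0,0],0]
    - [38,[0,0,0],0]
    - [38,[0,0,0],0]

```text
clock: 17.63
eef_pos: [516.0, 26.4, 22.9]
tcp_rot: [[0.148, 0.989, -0.0], [0.989, -0.148, -0.002], [-0.002, -0.0, -1.0]]
wrist_force: [-0.9, -6.2, 0.6]
gripper_width: 38.1
```

Call:
send_rows:
  commands:
    - [38,[0.01,0,0],0]
    - [38,[0,0,0],0]

```text
clock: 17.8
eef_pos: [516.0, 26.4, 22.9]
tcp_rot: [[0.148, 0.989, -0.0], [0.989, -0.148, -0.002], [-0.002, -0.0, -1.0]]
wrist_force: [-1.4, -6.4, -0.4]
gripper_width: 38.2
```

Call:
send_rows:
  commands:
    - [38,[0.01,0,0],0]
    - [38,[0,0,0],0]

```text
clock: 17.97
eef_pos: [516.0, 26.5, 22.9]
tcp_rot: [[0.147, 0.989, -0.001], [0.989, -0.147, -0.002], [-0.003, -0.0, -1.0]]
wrist_force: [-1.6, -7.5, 1.6]
gripper_width: 38.4
```

Call:
send_rows:
  commands:
    - [38,[0,0,0],0]
    - [38,[0,0,0],0]

```text
clock: 18.13
eef_pos: [516.0, 26.5, 22.9]
tcp_rot: [[0.148, 0.989, -0.001], [0.989, -0.148, -0.002], [-0.002, -0.0, -1.0]]
wrist_force: [-0.9, -6.4, 1.4]
gripper_width: 38.1
```

Call:
send_rows:
  commands:
    - [38,[0.01,0,0],0]
    - [38,[0,0,0],0]

```text
clock: 18.3
eef_pos: [516.1, 26.6, 22.9]
tcp_rot: [[0.147, 0.989, -0.001], [0.989, -0.147, -0.003], [-0.003, -0.0, -1.0]]
wrist_force: [-1.9, -9.0, 0.9]
gripper_width: 38.1
```

Call:
send_rows:
  commands:
    - [38,[0.01,0,0],0]
    - [38,[0,0,0],0]
    - [38,[0,0,0],0]

```text
clock: 18.55
eef_pos: [516.1, 26.7, 22.9]
tcp_rot: [[0.147, 0.989, -0.001], [0.989, -0.147, -0.003], [-0.003, -0.0, -1.0]]
wrist_force: [-2.4, -9.5, 1.6]
gripper_width: 37.9
```

Call:
send_rows:
  commands:
    - [38,[0,0,0],0]
    - [38,[0,0,0],0]

```text
clock: 18.72
eef_pos: [516.1, 26.7, 22.9]
tcp_rot: [[0.147, 0.989, -0.001], [0.989, -0.147, -0.003], [-0.003, -0.0, -1.0]]
wrist_force: [-2.7, -8.7, 2.0]
gripper_width: 37.9
```

Call:
send_rows:
  commands:
    - [38,[0,0,0],0]
    - [38,[0,0,0],0]

```text
clock: 18.88
eef_pos: [516.1, 26.7, 22.9]
tcp_rot: [[0.147, 0.989, -0.001], [0.989, -0.147, -0.003], [-0.003, -0.0, -1.0]]
wrist_force: [-2.2, -8.7, 0.4]
gripper_width: 38.1
```

The push is about 9 N. I'll hold it there.

Call:
send_rows:
  commands:
    - [38,[0,0,0],0]
    - [38,[0,0,0],0]
    - [38,[0,0,0],0]
    - [38,[0,0,0],0]
    - [38,[0,0,0],0]
    - [38,[0,0,0],0]
    - [38,[0,0,0],0]
    - [38,[0,0,0],0]

```text
clock: 19.55
eef_pos: [516.1, 26.7, 22.9]
tcp_rot: [[0.147, 0.989, -0.001], [0.989, -0.147, -0.003], [-0.003, -0.0, -1.0]]
wrist_force: [-2.0, -8.8, 2.0]
gripper_width: 38.0
```

Call:
send_rows:
  commands:
    - [38,[0,0,0],0]
    - [38,[0,0,0],0]
    - [38,[0,0,0],0]
    - [38,[0,0,0],0]
    - [38,[0,0,0],0]
    - [38,[0,0,0],0]
    - [38,[0,0,0],0]
    - [38,[0,0,0],0]

```text
clock: 20.22
eef_pos: [516.1, 26.7, 22.9]
tcp_rot: [[0.147, 0.989, -0.001], [0.989, -0.147, -0.003], [-0.003, -0.0, -1.0]]
wrist_force: [-2.2, -9.4, 2.1]
gripper_width: 38.1
```

Run:
```python
from h import *
look("wrist15")
```

```text
20.22 tcp [516.1  26.7  22.9] dock [-20.17  -2.04] yaw 81.53 F dock -9.65 0.8 Fz 2.06 w 38.1
wheel n 12248 top y -2.76 x circ centre [-2.7 41.1] R 39.1 heading 0.14 y@x=-78 -3.0
```

View pics/wrist15.png

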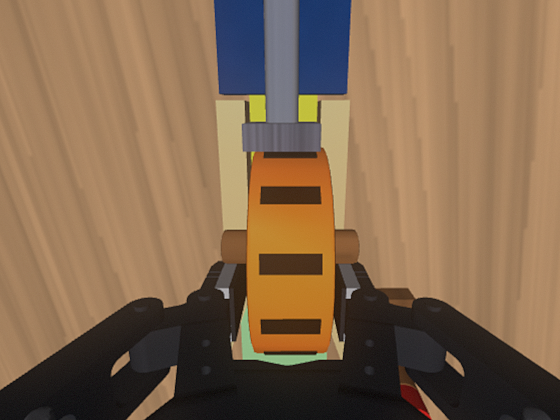

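Call:
send_rows:
  commands:
    - [38,[-0.01,0,0],0]
    - [38,[-0.02,0,0],0]
    - [38,[-0.02,0,0],0]
    - [38,[-0.02,0,0],0]
    - [38,[-0.02,0,0],0]
    - [38,[-0.03,0,0],0]
    - [38,[-0.04,0,0],0]
    - [38,[-0.06,-0.01,0],0]
    - [38,[-0.08,-0.01,0],0]
    - [38,[-0.1,0,0],0]
    - [38,[-0.1,0,0],0]
    - [38,[0,0,0],0]

```text
clock: 21.27
eef_pos: [513.4, 13.1, 22.8]
tcp_rot: [[0.149, 0.989, 0.0], [0.989, -0.149, -0.0], [0.0, 0.0, -1.0]]
wrist_force: [-0.4, -0.4, -0.4]
gripper_width: 38.0
```

Run:
```python
from h import *
look("wrist16")
```

```text
21.27 tcp [513.4  13.1  22.8] dock [-33.99  -1.38] yaw 81.42 F dock -0.44 0.3 Fz -0.45 w 38.0
wheel n 13412 top y -2.75 x circ centre [-3.7 41. ] R 39.1 heading 0.22 y@x=-78 -3.1
```

View pics/wrist16.png

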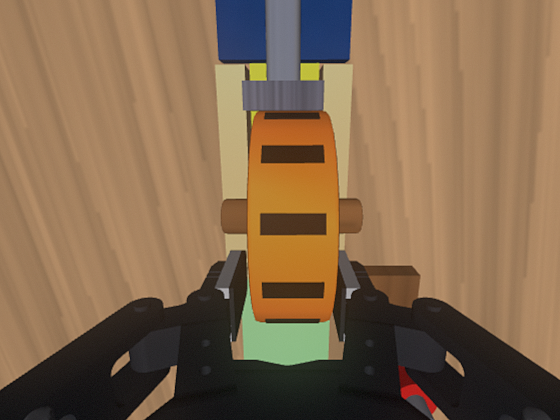

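Run:
```python
from h import *
s=env.get_state()
# target: knob from wrist1 estimate with pivot geometry
th=1.81; kd=np.array([-95-110*np.sin(th),-60+110*np.cos(th)]); print(kd)
p=np.array(s["eef_pos"]);p[2]=157.8
plan(p,yaw(s),W(kd[0],kd[1],158),np.degrees(th)+81.45+90-180,9,38,2)
```

```text
[-201.86796514  -86.06219536]
[[38, [-0.62, 0.31, -0.0], -0.25], [38, [-0.63, 0.3, -0.0], -0.26], [38, [-0.64, 0.28, -0.0], -0.25], [38, [-0.65, 0.26, -0.0], -0.26], [38, [-0.65, 0.25, -0.0], -0.25], [38, [-0.66, 0.23, -0.0], -0.26], [38, [-0.66, 0.21, -0.0], -0.25], [38, [-0.67, 0.19, -0.0], -0.26], [38, [-0.67, 0.18, -0.01], -0.25]] [ 572.2 -165.3  158.1] 95.15 max 0.67
```

Call:
send_rows:
  commands:
    - [38,[0,0,-0.3],0]
    - [38,[0,0,-0.5],0]
    - [38,[0,0,-0.8],0]
    - [38,[0,0,-0.9],0]
    - [38,[0,0,-1.0],0]
    - [38,[0,0,-1.0],0]
    - [38,[0,0,0],0]

```text
clock: 21.9
eef_pos: [517.7, 13.1, 165.8]
tcp_rot: [[0.148, 0.989, 0.013], [0.989, -0.148, -0.002], [-0.0, 0.014, -1.0]]
wrist_force: [0.3, 0.1, 0.4]
gripper_width: 38.0
```

Call:
send_rows:
  commands:
    - [32,[-0.62,0.31,0],-0.25]
    - [32,[-0.63,0.3,0],-0.26]
    - [32,[-0.64,0.28,0],-0.25]
    - [32,[-0.65,0.26,0],-0.26]
    - [32,[-0.65,0.25,0],-0.25]
    - [32,[-0.66,0.23,0],-0.26]
    - [32,[-0.66,0.21,0],-0.25]
    - [32,[-0.67,0.19,0],-0.26]
    - [32,[-0.67,0.18,0],-0.25]
    - [32,[0,0,0],0]
    - [32,[0,0,0],0]
    - [32,[0,0,0],0]

```text
clock: 22.9
eef_pos: [571.9, -164.3, 157.7]
tcp_rot: [[-0.09, 0.996, -0.001], [0.996, 0.09, 0.001], [0.001, -0.001, -1.0]]
wrist_force: [0.3, -0.1, 0.4]
gripper_width: 32.3
```

Run:
```python
from h import *
s=st(); p,d=eyes.snapshot("wrist"); cv2.imwrite("pics/wrist17.png",p[:,:,::-1])
c=cam("wrist",s); P=cloud(c,d); O,ex,ey=dock()
hsv=cv2.cvtColor(p,cv2.COLOR_RGB2HSV); m=(hsv[...,0]>24)&(hsv[...,0]<36)&(hsv[...,1]>120)&(d>0)&(P[...,2]>82)&(P[...,2]<89)
v,u=np.nonzero(m); 
if len(v): print(len(v),u.mean(),v.mean(),P[m].mean(0),D(P[m].mean(0)))
p,d=eyes.snapshot("top"); cv2.imwrite("pics/top17.png",cv2.resize(p[150:310,190:400,::-1],None,fx=3.6,fy=3.6,interpolation=cv2.INTER_CUBIC))
```

```text
22.9 tcp [ 571.9 -164.3  157.7] dock [-200.76  -85.63] yaw 95.17 F dock -0.09 -0.35 Fz 0.36 w 32.3
417 286.80575539568343 219.6306954436451 [ 571.35409173 -164.64881838   85.39027237] [-201.18  -85.13]
```

View pics/wrist17.png

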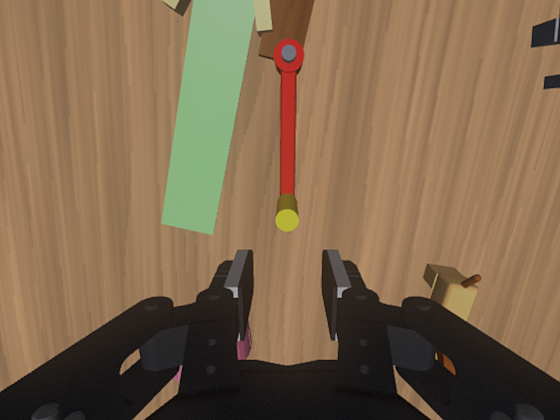

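View pics/top17.png

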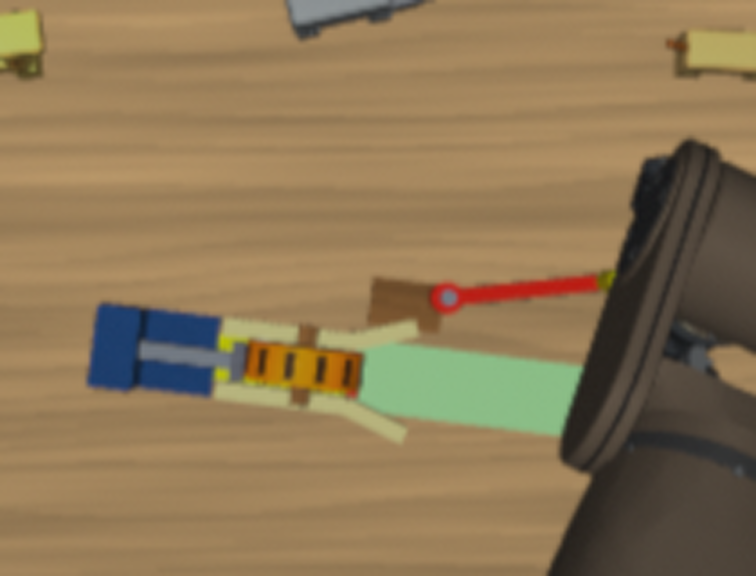

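Call:
send_rows:
  commands:
    - [32,[0,0,0.6],0]
    - [32,[0,0,0.6],0]
    - [32,[0,0,0.6],0]
    - [32,[0,0,0.6],0]
    - [32,[0,0,0.6],0]
    - [32,[0,0,0.5],0]
    - [28,[0,0,0.2],0]
    - [24,[0,0,0],0]
    - [24,[0,0,0],0]
    - [24,[0,0,0],0]

```text
clock: 23.83
eef_pos: [573.2, -165.1, 48.2]
tcp_rot: [[-0.091, 0.996, 0.002], [0.996, 0.091, -0.001], [-0.001, 0.002, -1.0]]
wrist_force: [0.1, -0.3, 0.8]
gripper_width: 23.9
```

Run:
```python
from h import *
s=st(); p,d=eyes.snapshot("wrist"); cv2.imwrite("pics/wrist18.png",p[:,:,::-1])
import json
th0=np.radians(yaw(s)+90-81.45); print("theta",th0)
O,ex,ey=dock(); pv=W(-95,-60,0)[:2]; r=np.linalg.norm(np.array(s["eef_pos"])[:2]-pv); print("r",r)
# arc plan: constant rows; yaw decrement a per row; tangent +tool y? 
y=yaw(s);a=np.radians(y);ty=np.array([np.sin(a),-np.cos(a)]);tang=ex*np.cos(th0)+ey*np.sin(th0);print("tool y . closing",ty@tang)
```

```text
23.83 tcp [ 573.2 -165.1   48.2] dock [-201.31  -87.01] yaw 95.21 F dock -0.29 -0.11 Fz 0.78 w 23.9
theta 1.8110379944040713
r 109.6857976120344
tool y . closing -0.9999999999793473
```

View pics/wrist18.png

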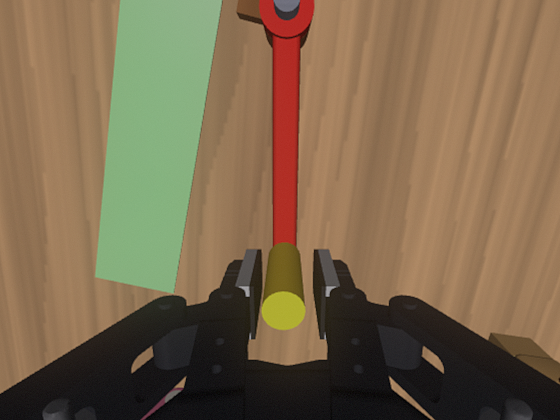

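Call:
send_rows:
  commands:
    - [24,[0,-0.06,0],0.17]
    - [24,[0,-0.06,0],0.17]
    - [24,[0.01,-0.13,0],0.33]
    - [24,[0,-0.19,0],0.5]
    - [24,[0.01,-0.19,0],0.5]
    - [24,[0,-0.19,0],0.5]
    - [24,[0.01,-0.19,0],0.5]
    - [24,[0,-0.19,0],0.5]
    - [24,[0.01,-0.19,0],0.5]
    - [24,[0,-0.19,0],0.5]
    - [24,[0.01,-0.19,0],0.5]
    - [24,[0,-0.19,0],0.5]
    - [24,[0.01,-0.19,0],0.5]
    - [24,[0,-0.19,0],0.5]
    - [24,[0.01,-0.19,0],0.5]
    - [24,[0,-0.19,0],0.5]

```text
clock: 25.22
eef_pos: [495.9, -142.8, 47.5]
tcp_rot: [[0.616, 0.788, 0.002], [0.788, -0.616, -0.001], [0.0, 0.002, -1.0]]
wrist_force: [1.6, 0.9, -0.5]
gripper_width: 24.0
```

```bash
cat >> h.py <<'E'
def gate():
    s=st(); d=D(s["eef_pos"])-np.array([-95,-60]); print("r",np.hypot(*d).round(2),"theta tcp deg",np.degrees(np.arctan2(-d[0],d[1])).round(2),"yaw theta",round(yaw(s)+90-81.45,2)); return s
E
python3 - <<'E'
from h import *
gate(); p,d=eyes.snapshot("wrist"); cv2.imwrite("pics/wrist19.png",p[:,:,::-1])
E
```

```text
25.22 tcp [ 495.9 -142.8   47.5] dock [-190.78   -7.29] yaw 51.95 F dock 1.14 -1.44 Fz -0.53 w 24.0
r 109.33 theta tcp deg 61.17 yaw theta 60.5
```

View pics/wrist19.png

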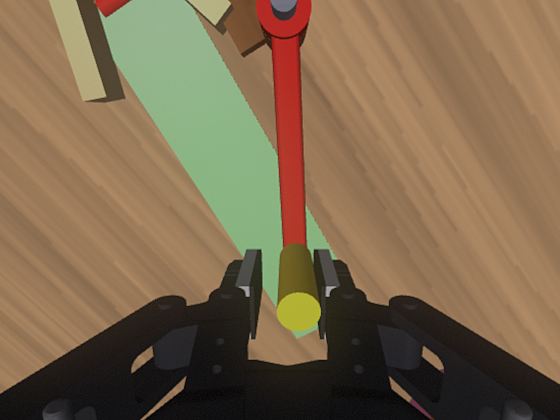

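Call:
send_rows:
  commands:
    - [24,[0.01,-0.19,0],0.5]
    - [24,[0,-0.19,0],0.5]
    - [24,[0.01,-0.19,0],0.5]
    - [24,[0,-0.19,0],0.5]
    - [24,[0.01,-0.19,0],0.5]
    - [24,[0,-0.19,0],0.5]
    - [24,[0.01,-0.19,0],0.5]
    - [24,[0,-0.19,0],0.5]
    - [24,[0.01,-0.19,0],0.5]
    - [24,[0,-0.19,0],0.5]
    - [24,[0.01,-0.19,0],0.5]
    - [24,[0,-0.19,0],0.5]
    - [24,[0.01,-0.19,0],0.5]
    - [24,[0,-0.19,0],0.5]
    - [24,[0.01,-0.19,0],0.5]
    - [24,[0,-0.13,0],0.33]
    - [24,[0,-0.06,0],0.17]

```text
clock: 26.68
eef_pos: [454.0, -64.2, 47.2]
tcp_rot: [[0.997, 0.072, 0.0], [0.072, -0.997, -0.0], [0.0, 0.001, -1.0]]
wrist_force: [-0.8, -1.4, 1.0]
gripper_width: 24.1
```

Run:
```python
from h import *
gate(); p,d=eyes.snapshot("wrist"); cv2.imwrite("pics/wrist20.png",p[:,:,::-1])
```

```text
26.68 tcp [454.  -64.2  47.2] dock [-119.28   45.83] yaw 4.14 F dock -1.46 0.63 Fz 1.01 w 24.1
r 108.58 theta tcp deg 12.92 yaw theta 12.69
```

View pics/wrist20.png

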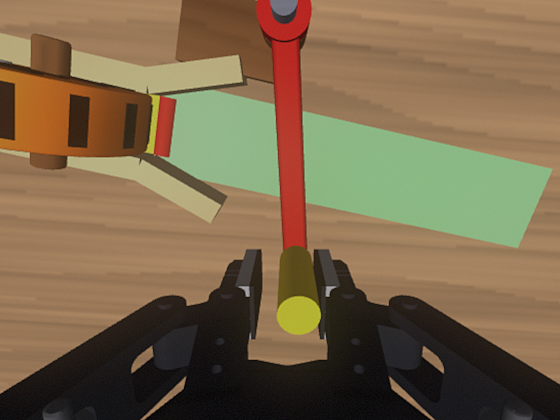

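Call:
send_rows:
  commands:
    - [24,[0,-0.1,0],0.25]
    - [24,[0,-0.1,0],0.25]
    - [24,[0,-0.1,0],0.25]
    - [24,[0,-0.1,0],0.25]
    - [24,[0,-0.1,0],0.25]
    - [24,[0,-0.1,0],0.25]
    - [24,[0,-0.07,0],0.2]
    - [24,[0,-0.05,0],0.13]
    - [24,[0,-0.04,0],0.1]

```text
clock: 27.48
eef_pos: [454.5, -41.7, 47.1]
tcp_rot: [[0.992, -0.129, 0.0], [-0.129, -0.992, -0.0], [0.001, 0.0, -1.0]]
wrist_force: [-0.9, -0.9, 0.1]
gripper_width: 24.0
```

Run:
```python
from h import *
gate()
```

```text
27.48 tcp [454.5 -41.7  47.1] dock [-96.96  48.68] yaw -7.42 F dock -1.03 0.72 Fz 0.12 w 24.0
r 108.7 theta tcp deg 1.03 yaw theta 1.13
```

Next, small steps until the stop pushes back.

Call:
send_rows:
  commands:
    - [24,[0,-0.03,0],0.1]
    - [24,[0,-0.03,0],0.1]
    - [24,[0,-0.03,0],0]
    - [24,[0,0,0],0]

```text
clock: 27.82
eef_pos: [454.7, -38.8, 46.8]
tcp_rot: [[0.989, -0.149, 0.0], [-0.149, -0.989, 0.0], [0.0, -0.0, -1.0]]
wrist_force: [1.2, -0.3, 0.4]
gripper_width: 24.1
```

Call:
send_rows:
  commands:
    - [24,[0,-0.03,0],0]
    - [24,[0,-0.03,0],0]
    - [24,[0,0,0],0]

```text
clock: 28.07
eef_pos: [454.8, -36.9, 46.8]
tcp_rot: [[0.989, -0.15, -0.0], [-0.15, -0.989, 0.0], [-0.0, -0.0, -1.0]]
wrist_force: [-0.2, -0.2, 0.5]
gripper_width: 24.0
```

Call:
send_rows:
  commands:
    - [24,[0,-0.02,0],0]
    - [24,[0,-0.02,0],0]
    - [24,[0,0,0],0]

```text
clock: 28.32
eef_pos: [455.0, -35.8, 46.7]
tcp_rot: [[0.989, -0.15, -0.0], [-0.15, -0.989, 0.0], [-0.0, -0.0, -1.0]]
wrist_force: [-0.5, 0.1, -0.0]
gripper_width: 24.3
```

Call:
send_rows:
  commands:
    - [24,[0,-0.02,0],0]
    - [24,[0,-0.02,0],0]
    - [24,[0,0,0],0]

```text
clock: 28.57
eef_pos: [455.1, -34.9, 46.7]
tcp_rot: [[0.989, -0.149, -0.001], [-0.149, -0.989, -0.001], [-0.0, 0.001, -1.0]]
wrist_force: [-1.0, -3.1, -0.9]
gripper_width: 23.8
```

Call:
send_rows:
  commands:
    - [24,[0,-0.02,0],0]
    - [24,[0,-0.01,0],0]
    - [24,[0,0,0],0]

```text
clock: 28.82
eef_pos: [455.1, -34.8, 46.7]
tcp_rot: [[0.989, -0.149, -0.001], [-0.149, -0.989, -0.002], [-0.001, 0.002, -1.0]]
wrist_force: [-2.0, -5.9, 0.1]
gripper_width: 24.1
```

Run:
```python
from h import *
gate(); p,d=eyes.snapshot("wrist"); cv2.imwrite("pics/wrist21.png",p[:,:,::-1])
```

```text
28.82 tcp [455.1 -34.8  46.7] dock [-90.03  49.11] yaw -8.55 F dock -6.17 1.12 Fz 0.13 w 24.1
r 109.22 theta tcp deg -2.61 yaw theta 0.0
```

View pics/wrist21.png

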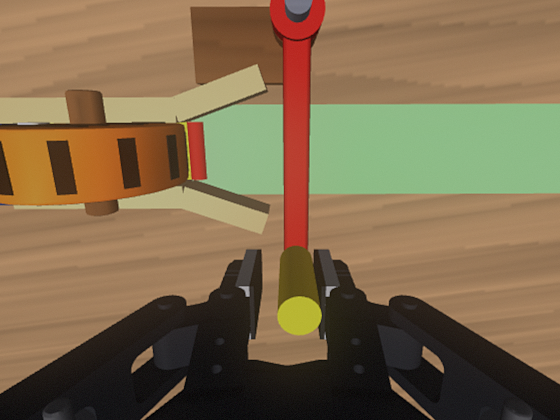

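Call:
send_rows:
  commands:
    - [24,[0,0.03,0],0]
    - [24,[0,0.05,0],0]
    - [24,[0,0.05,0],0]
    - [24,[0,0,0],0]
    - [32,[0,0,0],0]
    - [32,[0,0,0],0]
    - [32,[0,0,0],0]
    - [32,[0,0,0],0]

```text
clock: 29.53
eef_pos: [454.9, -37.6, 46.8]
tcp_rot: [[0.989, -0.15, 0.0], [-0.15, -0.989, 0.0], [0.0, -0.0, -1.0]]
wrist_force: [-0.1, -0.7, -0.2]
gripper_width: 32.1
```

Run:
```python
from h import *
gate(); p,d=eyes.snapshot("wrist"); cv2.imwrite("pics/wrist22.png",p[:,:,::-1])
```

```text
29.53 tcp [454.9 -37.6  46.8] dock [-92.83  48.94] yaw -8.61 F dock -0.66 -0.0 Fz -0.21 w 32.1
r 108.96 theta tcp deg -1.14 yaw theta -0.06
```

View pics/wrist22.png

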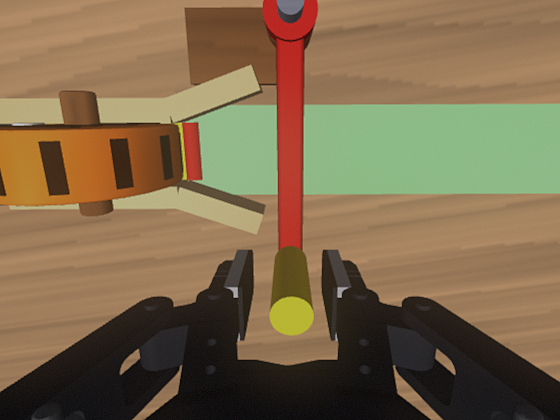

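The knob at (291,300) is free of both fingers. I'll lift straight up, then go clear for a look.

Call:
send_rows:
  commands:
    - [32,[0,0,-0.3],0]
    - [32,[0,0,-0.6],0]
    - [32,[0,0,-0.9],0]
    - [32,[0,0,-1],0]
    - [32,[0,0,-1],0]
    - [32,[0,0,-1],0]
    - [32,[0,0.5,-0.8],0]
    - [32,[0,0.9,-0.4],0]
    - [32,[0,0.9,0],0]
    - [32,[0,0.9,0],0]
    - [32,[0,0.9,0],0]
    - [32,[0,0,0],0]
    - [32,[0,0,0],0]

```text
clock: 30.67
eef_pos: [436.2, -160.1, 227.4]
tcp_rot: [[0.988, -0.152, 0.0], [-0.152, -0.988, 0.0], [0.0, -0.0, -1.0]]
wrist_force: [0.3, 0.8, -0.6]
gripper_width: 32.3
```

Run:
```python
from h import *
s=st()
p,d=eyes.snapshot("wrist"); cv2.imwrite("pics/wrist23.png",p[:,:,::-1])
c=cam("wrist",s); P=cloud(c,d)
hsv=cv2.cvtColor(p,cv2.COLOR_RGB2HSV); m=(hsv[...,0]>24)&(hsv[...,0]<36)&(hsv[...,1]>120)&(d>0)&(P[...,2]>80)&(P[...,2]<90)
if m.sum():
    k=D(P[m].mean(0)); print("knob",k,"theta",np.arctan2(-(k[0]+95),k[1]+60))
p,d=eyes.snapshot("top"); cv2.imwrite("pics/top23.png",p[:,:,::-1]); 
p2,d2=eyes.snapshot("side"); cv2.imwrite("pics/side23.png",cv2.resize(p2[130:380,200:480,::-1],None,fx=2.4,fy=2.4,interpolation=cv2.INTER_CUBIC))
cv2.imwrite("pics/top23c.png",cv2.resize(p[150:310,190:400,::-1],None,fx=3.6,fy=3.6,interpolation=cv2.INTER_CUBIC))
```

```text
30.67 tcp [ 436.2 -160.1  227.4] dock [-216.81   49.19] yaw -8.76 F dock 0.85 -0.13 Fz -0.59 w 32.3
knob [-95.13  49.86] theta 0.0011833236785206284
```

View pics/wrist23.png

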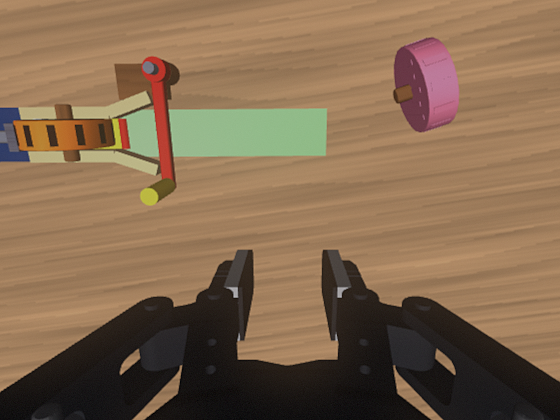

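View pics/top23c.png

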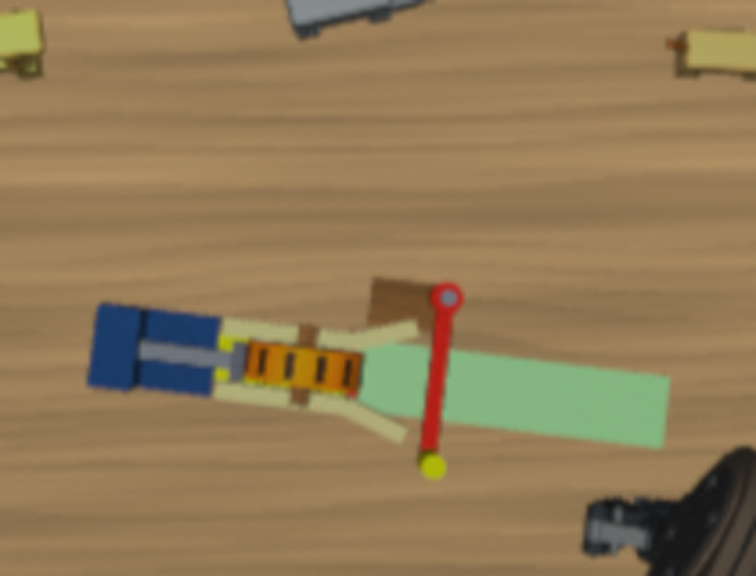

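View pics/side23.png

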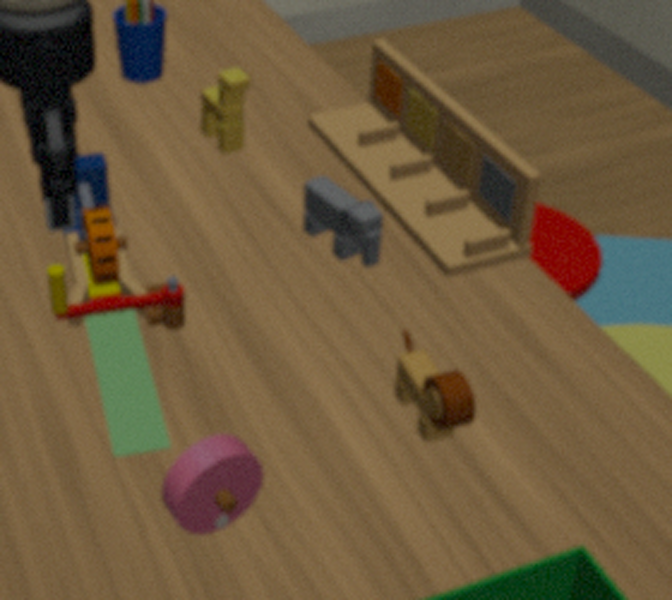

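The wheel is standing in the dock. The gate is shut at theta ≈ 0.001 rad, and the arm is clear of everything, so I'm handing in.

```bash
python3 -c "
from bench import env
print(env.hand_in(), env.get_state()['clock'])"
```

```text
the job is handed in; nothing more can be done
the job is handed in; nothing more can be done
```

The orange wheel is standing in its dock against the felt pad and the red marker arm is shut behind it. I handed the job in at about 31 s.

- **Rolling:** I pushed the wheel from behind at both stubs, with the open fingers astride it. It drifted about 6 mm to the right on the lane. The right cheek's flare straightened it, and it went over the sill without being gripped or lifted. The disc-shape fits and pictures showed no sign of leaning or dragging.
- **Pressing:** I brought the push up in small steps and held it for about 1.9 s, reading roughly 9 to 10 N at the wrist. That is an indirect reading of the force on the pad. After I backed off, the wheel stayed put with its centre at about dock x = -4 mm.
- **Gate:** I led the knob round its arc until the stop pushed back with about 6 N, then lifted clear.
- **Last checks:** The knob was at dock (-95.1, 49.9) mm, which puts the gate at 0.001 rad. The top and side pictures showed the wheel upright, the robot touching nothing, and the pink wheel, lion, elephant and giraffe unmoved by eye. I did not recheck the ring tower, which was far from every move.
- **Disagreement:** While the wheel was on flat ground, the fits put its centre at about 41 mm instead of 40 mm, and its radius at 39 mm instead of 40 mm. Both are within the calibration error.

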